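# Index the parts carousel and load the drill vice

## Task

Turn the parts carousel by its posts until the block with the slot along its length stands in the middle of the guard's front opening and let it stop there; then lift that block out and stand it on the bed of the drill vice, slot up and running along the jaws, roughly central, and let go. Then push the sliding jaw up so that the block sits snugly against the fixed jaw, with no play. Leave the other parts standing in the carousel and do not disturb the things lying about.

Things in the scene. Friction and masses are not known exactly. Their poses are not given: they have to be found in the camera images.
- slotted_block: The workpiece: aluminium block 80 long (x) x 40 wide (y) x 60 tall (z) mm, 0.3 to 0.55 kg, with an open slot 18 mm wide, 25 mm deep in its top along its whole LENGTH. Origin at the centre of its underside, x along the length, z up. It starts slot up, turned any way, in one of the carousel's bays (which one varies), about 100 mm from the carousel's axis.
- cross_block: Aluminium block 80 x 40 x 60 mm like the workpiece, but its 18 mm slot runs ACROSS the length; origin at the centre of its underside, x along its 80 mm length, z up; it stands in a bay of the carousel, turned any way; leave it there
- plain_block: Plain aluminium block 80 x 40 x 60 mm without slot; origin at the centre of its underside, x along its 80 mm length, z up; it stands in a bay of the carousel, turned any way; leave it there
- step_block: Aluminium step block 80 x 40 mm, one half 60 mm tall, the other 30 mm; origin at the centre of its underside, x along its 80 mm length, z up; it stands in a bay of the carousel, turned any way; leave it there
- round_billet: Upright aluminium round billet 54 mm in diameter, 60 mm tall; origin at the centre of its underside; it stands in a bay of the carousel; leave it there
- guard: Fixed green foot of the carousel (disc, radius 192 mm, 10 mm high) with a guard of thin steel rods 125 mm above the table, top at 130 mm, over it. Origin on the carousel's axis at table height, z up; -x points to the middle of the guard's opening, towards the robot. Fixed pillar of 16 mm radius on the axis, with a hub of 30 mm radius at height 119 to 131 mm.
- carousel: Grey metal platter, radius 165 mm, turning endlessly either way about the upright axis; stays where left. Origin on the axis at table height, z up. Bay floor at height 30 mm, rim to 40 mm. Five divider walls, 3 mm thick, to 55 mm, at 0, 72, 144, 216, 288 degrees from its x axis. A post stands at each one's outer end, radius 150 mm.
- post (a point): Top centre of one of the five drive posts (the one at 0 degrees): dark steel, 16 mm in diameter, from the bay floor up to height 110 mm, at radius 150 mm. The posts are there to be pushed sideways; the carousel drags with about 3 N at a post.
- opening (a point): Middle of the guard's front opening: 100 mm from the carousel's axis towards guard -x, at bay floor height (30 mm). The opening is 140 degrees wide: the end rods (radial, at height 125 mm) and their legs (upright, at radius 185 mm) lie 70 degrees either side of it. The rest of the guard is a rod arc at radius 185 mm with 5 radial rods.
- vice: Fixed green drill vice, 270 (x) x 130 (y) mm. Origin at table height, centre of its foot, z up. Bed 100 mm wide (y) at height 30 mm, from x = -125 mm. Fixed jaw 120 mm wide, flat face at x = +40 mm, top at height 60 mm; behind it the body goes on to x = 120 mm. The sliding jaw is on the -x side (the robot's side), its top also at 60 mm.
- jaw (a joint): Travel in m of the vice's sliding jaw towards the fixed jaw (vice +x): 0 fully open, 0.05 the end stop. The gap between the jaw faces is 0.075 m minus this value, so a 40 mm block is held at 0.035. Starts at 0 to 0.010. It slides against about 4 N of drag and stays where it is left.
- jaw_back (a point): Centre of the sliding jaw's flat back face (the face to push, looking to vice -x), at height 46 mm; the face is 120 mm wide (vice y) and spans heights 32 to 60 mm; the jaw is 30 mm thick (x). Behind it the bed lies free at height 30 mm.
- chuck_key: Bystander: steel T-handled chuck key about 105 mm long, lying on the table; 18 mm high
- spanner: Bystander: open spanner 190 mm long lying on the table
- oil_bottle: Bystander: grey oil bottle 60 mm in diameter, 150 mm tall, standing
- wire_brush: Bystander: round wire brush 160 mm long lying on the table, 44 mm high
Mind the look-alikes: they are no part of the job. Leave any blue look-alike of the plain_block alone.

How it is judged:
By the outcome, as a careful person would: the job done as asked, in the order asked, and still so for the second after the job is handed in, with the robot touching nothing.
It also fails if it takes over 72 s, if anything falls off the work surface, if the arm or the gripper's body presses on something with over 40 N, if the wrist force passes 120 N, or if a joint passes its speed limit or range.

## Robot

A 6-joint arm with a two-finger parallel gripper is mounted at the origin on the work surface. World frame = base frame: x ahead of the robot, y to its left, z up, the work surface at z = 0. Lengths are in m, angles in degrees, forces in N, time in s.
With the tool pointing down it reaches from about 0.3 to 0.75 m from the base axis. Payload 8.5 kg.
Tool frame: the origin (TCP) lies between the finger pads; the fingertips stand 8 mm ahead of it and the grasp point (between the pads) lies 11 mm behind it; y points along the fingers, z is the direction in which the jaws open and shut, and the axes are right-handed (so a half turn about y gives the same grasp; the last joint's range is limited). The gripper opens to 85 mm and grips with 20 to 120 N. Pads are 22 mm wide; open, the fingers measure 114 mm over their backs; the gripper's body (76 mm by 85 mm) begins 54 mm behind the grasp point. The pads swing forward as they close: fully open they stand 13 mm farther back than shut.
Start: joints at [-85.159, 21.807, 74.336, -0, 83.858, -12.336], TCP at [0.162, -0.525, 0.216] pointing down, gripper open.
Joint ranges: [-178.18, 178.18], [-50.72, 133.34], [12.68, 142.11], [-81.47, 261.47], [9.98, 163.14], [-165.26, 165.26]. Speed limits (degrees/s): [136.94, 136.94, 180, 180, 180, 180].

## Interface

Orientations are given as a 3x3 rotation matrix whose columns are the frame's x, y, z axes.
In Python, from rig import env, get_image gives the robot as it stands.
- The arm moves only by the tool move_arm, never from a script. Its argument "targets" is one flat list of numbers, 6 for each row, row after row: the shift along the tool's x, y, z in mm, then the turn, a rotation vector about the tool's x, y, z in rad. A call has exactly 5 rows; each row shifts and turns the commanded pose from where the row before left it, along the tool's axes as they then stand; what a row does not reach is not made up. A row lasts 1/8 s, in which the tool goes at most 62.5 mm and 10.7 degrees, less where a joint would pass 70% of its speed; a pose out of reach is approached as far as the arm can. A call is refused whole if a number of a shift passes 62.5 or a number of a turn 0.188, either way. A call with a gripper value outside its range is refused whole. "hand" is the opening, from -1 (shut) to 1 (fully open), so that 0 is half open, set as the call begins (left out, the last holds). The fingers move at their own pace and stop on an object; "squeeze" is the grip in N (left out, the last holds). Time passes only in rows, so rows that do not move let the fingers close, or fill a call up. It gives the time, the measured TCP pose, the force and the opening at its end, in the units of the state.
- env.observe(): the state, without advancing time (a new reading comes with each control period).
- get_image(name): name is "scene" or "top"; returns a dict with "pixels" (480x640x3 uint8, red, green, blue), "z_map" (480x640 float32, m along the optical axis (not along the pixel's ray), 0 where there is no reading), "intrinsics" (3x3 intrinsics, pixels), "R" (3x3) and "t" (3): a world point X has camera coordinates R X + t. Camera axes: x right, y down, z forward; pixel columns grow to the right and rows downward; lengths in m; the calibration is good to about 2 mm. A picture is of the moment at which its call begins.
- env.close_job(): hands the job in, once; it reports no verdict.
The state is a dict: "time_s": time; "q": joint angles; "qvel": joint speeds; "joint_efforts": joint torques, N m; "position": TCP position; "tool_rot": TCP orientation; "ft_force": force on the tool from outside, world axes, zero at the start; "wrist_torque": the same for the moment, N m; "grip_width": finger opening in m.
Only numpy, scipy, OpenCV 4.12 (cv2) and the standard library are available. Lean on these libraries where they do the work, as an engineer would, in place of code of your own. Each camera call takes 0.05 s, during which the arm holds its last target.

## Working session

There is one attempt and no reset: what is moved stays moved. The work goes in short steps, Python scripts to look and compute and a tool call to move; the robot and the scene stay as the last step left them, time stands still between calls to the robot, and variables do not carry over. Pictures are saved under pics/ and viewed, and the job is handed in when it is done.

Besides the shell and the picture viewer there is one more tool, called by a JSON object that holds its "method" and its "body", one argument or row to a line. move_arm: Moves the arm, as the interface text tells. Its arguments: {"type":"object","properties":{"targets":{"type":"array"},"hand":{"type":"number"},"squeeze":{"type":"number"}},"required":["targets"]}

```bash
mkdir -p pics; ls; cat > h.py <<'E'
import numpy as np, cv2
from rig import env, get_image
def snap(n,f):
    d=get_image(n); cv2.imwrite('pics/'+f,cv2.cvtColor(d['pixels'],cv2.COLOR_RGB2BGR)); 
    np.savez('pics/'+f[:-4]+'.npz',**d); return d
def load(f): return dict(np.load('pics/'+f+'.npz'))
def cloud(d):
    K=d['intrinsics'];z=d['z_map'];v,u=np.mgrid[:480,:640]
    p=np.stack([(u-K[0,2])/K[0,0]*z,(v-K[1,2])/K[1,1]*z,z],-1)
    return (p-d['t'])@d['R']
def proj(d,X):
    c=np.atleast_2d(X)@d['R'].T+d['t'];K=d['intrinsics'];return (c@K.T)[:,:2]/c[:,2:]
def ray(d,u,v,h):
    K=d['intrinsics'];c=-d['R'].T@d['t'];r=d['R'].T@np.linalg.inv(K)@np.array([u,v,1.]);return c+r*(h-c[2])/r[2]
E
python3 - <<'E'
from h import *
o=env.observe();print({k:np.round(v,3).tolist() for k,v in o.items()})
for n in('scene','top'):
    d=snap(n,n+'0.png');print(n,d['intrinsics'],-d['R'].T@d['t'],d['R'],(d['z_map']>0).mean())
E
```

```text
pics
{'time_s': 0.0, 'q': [-85.16, 21.838, 74.383, 0.0, 83.858, -12.337], 'qvel': [0.07, 0.021, 0.053, 0.026, -0.032, 0.011], 'joint_efforts': [0.001, -44.846, -23.128, -0.0, 0.005, -0.0], 'position': [0.162, -0.525, 0.215], 'tool_rot': [[-0.955, -0.0, 0.295], [-0.295, 0.001, -0.955], [-0.0, -1.0, -0.001]], 'ft_force': [0.497, 0.462, -0.853], 'wrist_torque': [0.06, -0.001, -0.017], 'grip_width': 0.085}
scene [[470.61926894   0.         318.2610955 ]
 [  0.         470.61926894 246.68120402]
 [  0.           0.           1.        ]] [ 1.21003301 -0.67875603  0.86278186] [[ 0.73202182  0.68127985  0.00135101]
 [ 0.4193996  -0.44907211 -0.78894754]
 [-0.53688736  0.57809342 -0.61445907]] 0.9959342447916667
top [[610.01360906   0.         320.94825027]
 [  0.         610.01360906 235.869707  ]
 [  0.           0.           1.        ]] [0.24218802 0.03709519 1.56301605] [[-3.62508980e-03 -9.99792834e-01  2.00286670e-02]
 [-9.80203271e-01 -4.12303978e-04 -1.97993378e-01]
 [ 1.97960618e-01 -2.03499087e-02 -9.79998712e-01]] 0.9959114583333334
```

View pics/scene0.png

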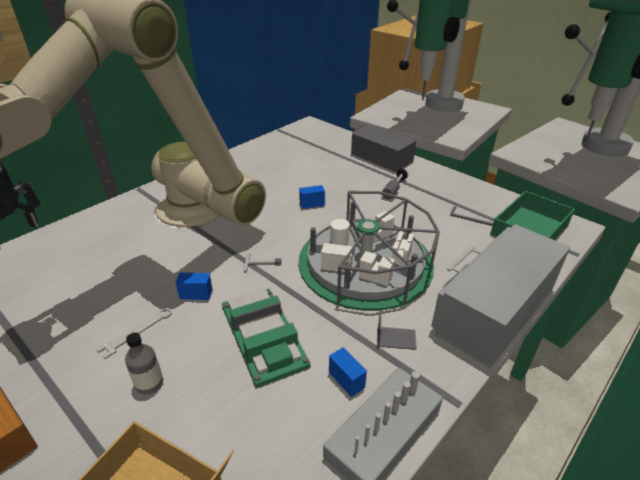

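View pics/top0.png

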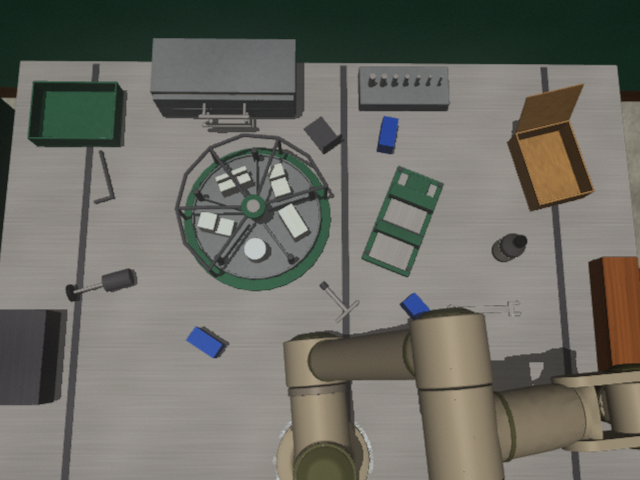

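The top view shows the carousel at (253,205), the vice at (403,220) and the arm at the lower right. I'll enlarge the carousel.

```bash
python3 - <<'E'
from h import *
a=cv2.imread('pics/top0.png');b=cv2.imread('pics/scene0.png')
c=cv2.resize(a[125:300,165:345],(617,600),interpolation=cv2.INTER_CUBIC);cv2.imwrite('pics/c1.png',c)
c=cv2.resize(b[180:310,290:450],(738,600),interpolation=cv2.INTER_CUBIC);cv2.imwrite('pics/c2.png',c)
E
```

```text
(no output)
```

View pics/c1.png

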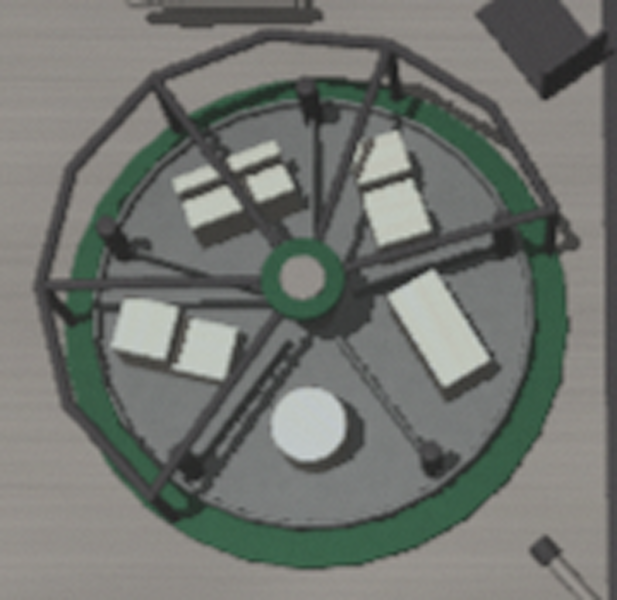

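View pics/c2.png

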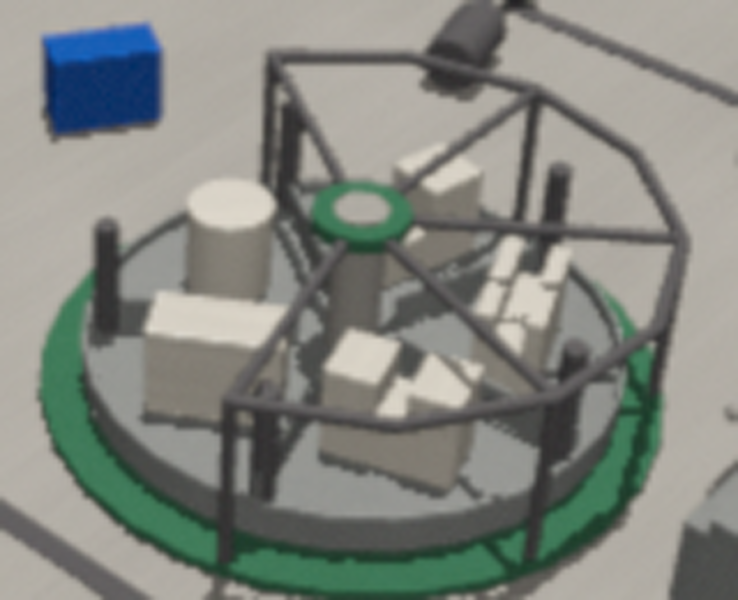

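Named in crop c1:
- (235,190): slot runs along its length, with a guard rod crossing it. In c2 it is at (525,310), with two long parallel ridges.
- (395,190): cross slot.
- (440,330): plain block.
- (310,425): billet.
- (175,340): step block, confirmed in c2 at (435,200).

So the target is the block at top pixel ≈(234,180). Next I'll measure it.

```bash
cat > m.py <<'E'
from h import *
def axis(d):
    # green hub ring in top view, height .131
    hsv=cv2.cvtColor(d['pixels'],cv2.COLOR_RGB2HSV)
    m=cv2.inRange(hsv,(65,80,40),(95,255,255))
    P=cloud(d); return m,P
E
python3 - <<'E'
from m import *
d=load('top0');m,P=axis(d)
z=P[...,2]
hub=(m>0)&(abs(z-.131)<.012); 
n,l,s,c=cv2.connectedComponentsWithStats(hub.astype(np.uint8))
for i in range(1,n):
    if s[i,4]>60: print('hub',s[i],c[i],P[l==i].mean(0))
# foot disc: green at z ~.01
reg=np.zeros_like(hub);reg[125:300,165:345]=1
foot=(m>0)&(abs(z-.01)<.006)&reg
Q=P[foot][:,:2]
# circle fit of the outer edge
cn,_=cv2.findContours(foot.astype(np.uint8),0,1);
e=np.vstack([k[:,0] for k in cn]);E=P[e[:,1],e[:,0]][:,:2]
(cx,cy),r=cv2.minEnclosingCircle(Q.astype(np.float32));print('foot',cx,cy,r)
# posts
po=(abs(z-.11)<.006)&reg
n,l,s,c=cv2.connectedComponentsWithStats(po.astype(np.uint8))
for i in range(1,n):
    if s[i,4]>4:
        p=P[l==i].mean(0);print('z.11',s[i,4],c[i].round(),p.round(4),np.hypot(p[0]-cx,p[1]-cy).round(3),np.degrees(np.arctan2(p[1]-cy,p[0]-cx)).round(1))
b=(abs(z-.09)<.006)&reg&(d['pixels'].min(2)>120)
n,l,s,c=cv2.connectedComponentsWithStats(b.astype(np.uint8))
for i in range(1,n):
    if s[i,4]>4:
        p=P[l==i].mean(0);print('blk',s[i,4],c[i].round(),p.round(4),np.hypot(p[0]-cx,p[1]-cy).round(3),np.degrees(np.arctan2(p[1]-cy,p[0]-cx)).round(1))
r=(abs(z-.127)<.012)&reg&(m==0)
Q=P[r][:,:2]-[cx,cy];R=np.hypot(*Q.T);A=np.degrees(np.arctan2(Q[:,1],Q[:,0]))
for lo in(.05,.09,.13):
    k=(R>lo)&(R<lo+.04); print(lo,np.histogram(A[k],bins=np.arange(-180,181,6))[0])
E
```

```text
hub [241 195  24  23 272] [253.00735294 206.28308824] [0.60434497 0.17113384 0.13072058]
foot 0.6054051518440247 0.17140549421310425 0.19041649997234344
z.11 31 [253. 150.] [0.7558 0.1748 0.1089] 0.15 1.3
z.11 10 [310. 187.] [0.6593 0.0323 0.1093] 0.149 -68.8
z.11 31 [195. 190.] [0.6495 0.315  0.11  ] 0.15 72.9
z.11 5 [325. 188.] [ 0.6556 -0.0045  0.1106] 0.183 -74.1
z.11 26 [290. 256.] [0.487  0.0817 0.1101] 0.149 -142.9
z.11 8 [218. 259.] [0.4798 0.2547 0.1079] 0.151 146.5
blk 125 [277. 170.] [0.7075 0.1171 0.0901] 0.116 -28.0
blk 65 [238. 170.] [0.7088 0.2144 0.0899] 0.112 22.6
blk 10 [269. 169.] [0.7116 0.1364 0.0891] 0.112 -18.3
blk 57 [221. 177.] [0.6911 0.2562 0.0902] 0.121 44.7
blk 50 [244. 179.] [0.684  0.1992 0.0895] 0.083 19.5
blk 186 [280. 188.] [0.6616 0.1076 0.0895] 0.085 -48.6
blk 68 [227. 186.] [0.6661 0.2414 0.0903] 0.093 49.1
blk 465 [292. 220.] [0.5795 0.0771 0.0898] 0.098 -105.3
blk 253 [207. 220.] [0.5793 0.2888 0.0898] 0.12 102.5
blk 359 [254. 248.] [0.5089 0.1696 0.0899] 0.097 -179.0
0.05 [ 0  0  0  0  0  0  0  0  0  0  0  0  0  0  0  0  0 38 16  0  0  0  0  0
  0  0 21 29  0  0  0  0  0  0  0 19 33  0  0  0  0  0  0  0 27 32  0  0
  0  0  0  0  0 13 43  0  0  0  0  0]
0.09 [ 0  0  0  0  0  0  0  0  0  0  0  0  0  0  0  0  0 42 12  0  0  0  0  0
  0  0 27 26  0  0  0  0  0  0  0 20 31  0  0  0  0  0  0  0 13 41  0  0
  0  0  0  0  0  6 50  0  0  0  0  0]
0.13 [ 0  0  0  0  0  0  1  0  0  0  0  0  0  0  0  0  0 48  4  0  0  0  0  0
  0  0 29 22  0  0  0  0  0  0  0 17 33  0  0  0  0  1  1  0  8 43  0  0
  0  0  0  0  0  1 56  0  0  0  0  0]
```

```bash
python3 - <<'E'
from m import *
d=load('top0');m,P=axis(d);z=P[...,2]
reg=np.zeros(z.shape,bool);reg[155:285,355:450]=1
v=(m>0)&reg
print(np.histogram(z[v],bins=np.arange(0,.08,.005)))
hi=v&(z>.053)&(z<.066)
n,l,s,c=cv2.connectedComponentsWithStats(hi.astype(np.uint8))
for i in range(1,n):
    if s[i,4]>20:
        q=P[l==i];r=cv2.minAreaRect((q[:,:2]*1000).astype(np.float32));print(s[i],c[i].round(1),q.mean(0).round(4),r)
q=P[v&(z>.002)];r=cv2.minAreaRect((q[:,:2]*1000).astype(np.float32));print('all',r)
a=cv2.imread('pics/top0.png')[150:290,345:455];cv2.imwrite('pics/c3.png',cv2.resize(a,(471,600),interpolation=2))
E
```

```text
(array([  1,  14, 169, 384, 158,  16,   2,  52, 141, 114,  86, 459, 381,
        66,   1]), array([0.   , 0.005, 0.01 , 0.015, 0.02 , 0.025, 0.03 , 0.035, 0.04 ,
       0.045, 0.05 , 0.055, 0.06 , 0.065, 0.07 , 0.075]))
[389 182  48  28 534] [412.8 195.7] [ 0.6508 -0.2293  0.0597] ((651.1505126953125, -229.5119171142578), (120.00357818603516, 35.3909912109375), 68.57015991210938)
[376 219  47  27 405] [398.5 232.3] [ 0.5551 -0.1899  0.0595] ((554.953369140625, -190.14013671875), (119.54580688476562, 26.25359535217285), 66.71694946289062)
all ((465.24554443359375, -146.1876220703125), (138.5667724609375, 560.5252075195312), 64.47623443603516)
```

View pics/c3.png

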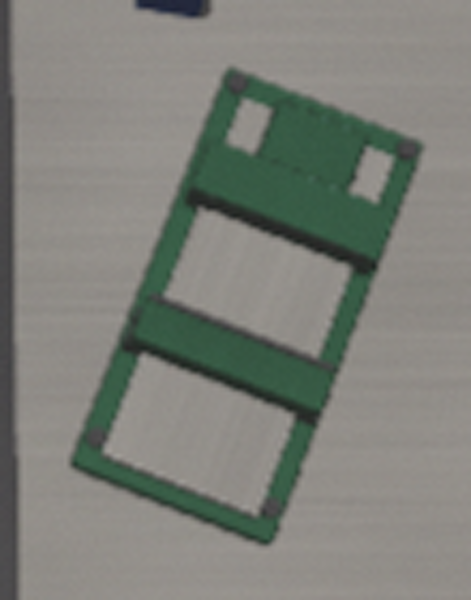

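```bash
python3 - <<'E'
from m import *
d=load('top0');m,P=axis(d);z=P[...,2]
reg=np.zeros(z.shape,bool);reg[125:300,165:345]=1
C=np.array([.605,.1713])
for dz in (0,):
  r=(z>.117)&(z<.134)&reg; r[190:222,237:270]=0
  Q=P[r][:,:2]-C;R=np.hypot(*Q.T);A=np.degrees(np.arctan2(Q[:,1],Q[:,0]))
  for a in(-75,-21,35,92,146):
    k=(abs(A-a)<7)&(R>.05)&(R<.16)
    v=Q[k];print(a,k.sum(),np.degrees(np.arctan2(*v.mean(0)[::-1])).round(2))
b=(abs(z-.09)<.006)&(d['pixels'].min(2)>110)
Q=P-np.append(C,0);A=np.degrees(np.arctan2(Q[...,1],Q[...,0]))
k=b&reg&(A>5)&(A<68)&(np.hypot(Q[...,0],Q[...,1])<.16)
q=P[k];print('slot blk',k.sum(),cv2.minAreaRect((q[:,:2]*1000).astype(np.float32)))
# vice
th=np.radians(-22.4);u=np.array([np.cos(th),np.sin(th)]);w=np.array([-u[1],u[0]])
reg=np.zeros(z.shape,bool);reg[155:285,355:450]=1
h=reg&(abs(z-.0597)<.004)&(m>0)
q=P[h][:,:2];s=q@u;print('s ranges',np.histogram(s,bins=np.arange(.56,.74,.005)))
t=q@w; 
for lo,hi in((.56,.62),(.65,.74)):
  k=(s>lo)&(s<hi); print(s[k].min(),s[k].max(),np.percentile(s[k],[2,98]),t[k].min(),t[k].max())
bed=reg&(abs(z-.03)<.004);q=P[bed][:,:2];print('bed',bed.sum(),(q@u).min(),(q@u).max(),np.percentile(q@w,[1,99]))
# line fit of edges of jaws: per-column t bins
for lo,hi in((.56,.62),(.65,.74)):
  k=(s>lo)&(s<hi); T=np.arange(t[k].min()+.008,t[k].max()-.008,.006)
  mn=[s[k&(abs(t-x)<.004)].min() for x in T];mx=[s[k&(abs(t-x)<.004)].max() for x in T]
  print(np.degrees(np.arctan(np.polyfit(T,mn,1)[0])),np.degrees(np.arctan(np.polyfit(T,mx,1)[0])),np.mean(mn),np.mean(mx))
E
```

```text
-75 140 -72.85
-21 133 -17.82
35 134 36.45
92 148 90.62
146 149 145.36
slot blk 245 ((687.94287109375, 228.53054809570312), (42.218719482421875, 79.70370483398438), 22.912071228027344)
s ranges (array([ 0,  0, 16, 71, 65, 66, 69, 37,  0,  0,  0,  0,  0,  0,  0,  0,  0,
        0,  0,  0,  0,  0, 23, 63, 66, 70, 66, 62, 63,  7,  0,  0,  0,  0,
        0]), array([0.56 , 0.565, 0.57 , 0.575, 0.58 , 0.585, 0.59 , 0.595, 0.6  ,
       0.605, 0.61 , 0.615, 0.62 , 0.625, 0.63 , 0.635, 0.64 , 0.645,
       0.65 , 0.655, 0.66 , 0.665, 0.67 , 0.675, 0.68 , 0.685, 0.69 ,
       0.695, 0.7  , 0.705, 0.71 , 0.715, 0.72 , 0.725, 0.73 , 0.735]))
0.5729040107433353 0.5995618907612789 [0.57429862 0.59762876] -0.02387603835564564 0.09530387023324376
0.6719792665567994 0.7059200395257471 [0.67342665 0.70479966] -0.02315798573247531 0.09571313366754758
bed 1625 0.4980081058470801 0.7577494730415886 [-0.0141033   0.09102402]
-0.083719757222854 0.4290514636480534 0.5743121097923667 0.5972499249910082
-0.5527715766638629 -0.2018544574197397 0.6736435953992381 0.7041953331128732
```

Measured:
- Carousel axis (0.6045, 0.171). The rods give an opening direction of about -143.7°.
- Block at r 101 mm, 34.5°, so the carousel has to turn about +182°.
- Vice axis at -22.4°, gap about 72 mm, fixed face at s=0.672.

I'll use the cage of the half-open fingers to carry posts counter-clockwise in three strokes.

{"method": "move_arm", "body": {
  "targets": [-20,0,-20,0,0,0,-32,0,-32,0,0,0,-36,0,-36,0,0,0,-36,0,-36,0,0,0,-36,0,-36,0,0,0],
  "hand": -0.35,
  "squeeze": 60
}}

```text
time_s: 0.72
position: [0.2685, -0.3237, 0.2153]
tool_rot: [[-0.956, -0.0, 0.295], [-0.295, 0.0, -0.956], [-0.0, -1.0, -0.0]]
ft_force: [0.3, -1.1, 0.7]
grip_width: 0.0278
```

{"method": "move_arm", "body": {
  "targets": [-36,0,-36,0,0,0,-36,0,-36,0,0,0,-36,0,-36,0,0,0,-36,0,-36,0,0,0,-36,0,-36,0,0,0]
}}

```text
time_s: 1.35
position: [0.3873, -0.0986, 0.2155]
tool_rot: [[-0.955, -0.0, 0.295], [-0.295, 0.0, -0.955], [0.0, -1.0, -0.0]]
ft_force: [0.3, -0.9, -0.6]
grip_width: 0.0277
```

{"method": "move_arm", "body": {
  "targets": [-36,0,-36,0,0,0,-36,0,-36,0,0,0,-36,0,-36,0,0,0,-32,0,-32,0,0,0,-7,0,-4,0,0,0]
}}

```text
time_s: 1.98
position: [0.4851, 0.0828, 0.215]
tool_rot: [[-0.954, -0.001, 0.298], [-0.298, 0.0, -0.954], [0.001, -1.0, -0.0]]
ft_force: [0.8, 0.4, -0.6]
grip_width: 0.0278
```

```bash
cat >> h.py <<'E'
C=np.array([.6045,.1712])
def go(x,y,z,yaw=None):
    o=env.observe();R=np.array(o['tool_rot']);p=np.array(o['position'])
    ps=np.degrees(np.arctan2(R[1,2],R[0,2]))
    D=R.T@(np.array([x,y,z])-p)*1000
    dy=0 if yaw is None else (yaw-ps+180)%360-180
    print('t',round(o['time_s'],2),'p',p.round(4),'yaw',round(ps,1),'F',np.round(o['ft_force'],1),'w',round(o['grip_width'],4),'q',np.round(o['q'],0),'\nshift',D.round(1),'ry',round(-np.radians(dy),3),'down',R[:,1].round(3))
def post(a,r=.15): 
    a=np.radians(a);return C+r*np.array([np.cos(a),np.sin(a)])
E
python3 -c "
from h import *
go(*post(-142.8),.098,-52.8)"
```

```text
t 1.98 p [0.4851 0.0828 0.215 ] yaw -72.6 F [ 0.8  0.4 -0.6] w 0.0278 q [-4. 16. 83.  0. 81. 69.] 
shift [  0.7 117.    2.2] ry -0.346 down [-0.001  0.    -1.   ]
```

{"method": "move_arm", "body": {
  "targets": [0,20,2,0,-0.12,0,0,35,0,0,-0.12,0,0,30,0,0,-0.106,0,0,22,0,0,0,0,0,12,0,0,0,0]
}}

```text
time_s: 2.6
position: [0.4848, 0.0782, 0.0955]
tool_rot: [[-0.799, -0.002, 0.601], [-0.601, 0.0, -0.799], [0.001, -1.0, -0.001]]
ft_force: [0.7, 0.5, 1.6]
grip_width: 0.0279
```

```bash
python3 -c "
from h import *
go(*post(-142.8),.096,-52.8)
d=snap('top','t1.png');a=cv2.imread('pics/t1.png');cv2.imwrite('pics/t1c.png',cv2.resize(a[125:300,165:345],(617,600),interpolation=2))
a=snap('scene','s1.png');a=cv2.imread('pics/s1.png');cv2.imwrite('pics/s1c.png',cv2.resize(a[150:310,250:450],(750,600),interpolation=2))"
```

```text
t 2.6 p [0.4848 0.0782 0.0955] yaw -53.1 F [0.7 0.5 1.6] w 0.0279 q [-5. 23. 94. -0. 62. 48.] 
shift [-1.6 -0.5 -1.7] ry -0.004 down [-0.002  0.    -1.   ]
```

View pics/s1c.png

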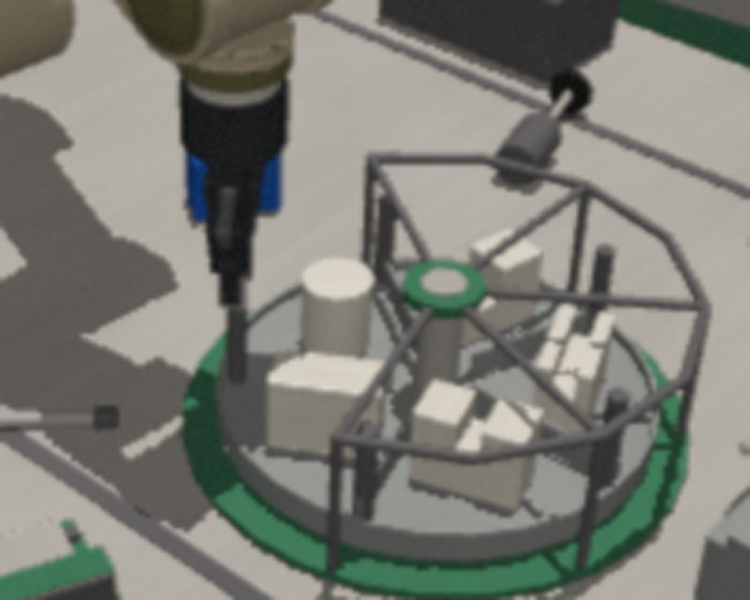

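The fingers straddle the near post at s1c (233,300). I'll lower slightly and make the first stroke of about 51°.

{"method": "move_arm", "body": {
  "targets": [-1.5,8,-1,0,0,0,-0.4,0,10.5,0,-0.07,0,-1.2,0,18.8,0,-0.126,0,-1.2,0,18.8,0,-0.126,0,-1.2,0,18.8,0,-0.126,0]
}}

```text
time_s: 3.32
position: [0.536, 0.0378, 0.0884]
tool_rot: [[-0.455, -0.003, 0.89], [-0.89, 0.001, -0.455], [0.001, -1.0, -0.003]]
ft_force: [-4.1, 3.3, 0.2]
grip_width: 0.0276
```

{"method": "move_arm", "body": {
  "targets": [-1.2,0,18.8,0,-0.126,0,-1.2,0,18.8,0,-0.126,0,-0.8,0,15.7,0,-0.105,0,-0.4,0,10.5,0,-0.07,0,0,0,2.6,0,-0.017,0]
}}

```text
time_s: 3.95
position: [0.601, 0.0211, 0.0886]
tool_rot: [[-0.033, 0.0, 0.999], [-0.999, -0.0, -0.033], [0.0, -1.0, 0.0]]
ft_force: [-4.0, -0.3, 0.5]
grip_width: 0.028
```

```bash
python3 -c "
from h import *
go(*post(-92),.088,-2)
d=snap('top','t2.png');a=cv2.imread('pics/t2.png');cv2.imwrite('pics/t2c.png',cv2.resize(a[125:300,165:345],(617,600),interpolation=2))
P=cloud(d);z=P[...,2];Q=P[...,:2]-C;R=np.hypot(Q[...,0],Q[...,1])
k=(abs(z-.11)<.006)&(abs(R-.15)<.012)
n,l,s,c=cv2.connectedComponentsWithStats(k.astype(np.uint8))
for i in range(1,n): print(s[i,4],c[i].round(),np.degrees(np.arctan2(*Q[l==i].mean(0)[::-1])).round(1))
"
```

```text
t 3.95 p [0.601  0.0211 0.0886] yaw -1.9 F [-4.  -0.3  0.5] w 0.028 q [-9. 33. 77. -0. 70. -7.] 
shift [-0.2  0.6 -1.7] ry 0.002 down [ 0. -0. -1.]
27 [277. 154.] -21.5
34 [208. 170.] 49.9
33 [200. 239.] 121.3
18 [266. 266.] -167.1
```

View pics/t2c.png

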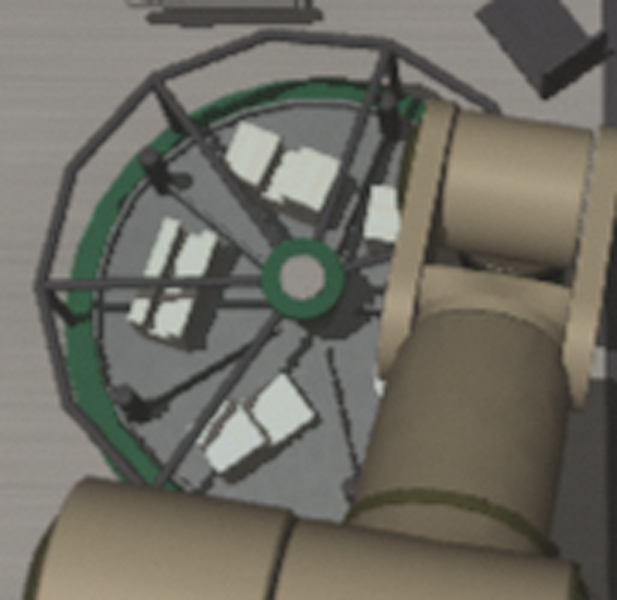

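```bash
python3 -c "
from h import *
go(*post(-166.1),.088,-76.1)"
```

```text
t 4.0 p [0.6009 0.0211 0.0886] yaw -1.9 F [-0.7 -0.   0.2] w 0.0279 q [-9. 33. 77. -0. 70. -7.] 
shift [-109.4    0.6 -145.6] ry 1.296 down [ 0. -0. -1.]
```

{"method": "move_arm", "body": {
  "targets": [0,-42,-1.5,0,0,0,-1.6,0,-21.5,0,0.144,0,-1.6,0,-21.5,0,0.144,0,-1.6,0,-21.5,0,0.144,0,-1.6,0,-21.5,0,0.144,0]
}}

```text
time_s: 4.62
position: [0.5177, 0.0485, 0.1309]
tool_rot: [[-0.577, 0.001, 0.817], [-0.817, -0.0, -0.577], [-0.001, -1.0, 0.001]]
ft_force: [0.3, 0.7, -0.7]
grip_width: 0.0274
```

{"method": "move_arm", "body": {
  "targets": [-1.6,0,-21.5,0,0.144,0,-1.6,0,-21.5,0,0.144,0,-1.6,0,-21.5,0,0.144,0,-1.6,0,-21.5,0,0.144,0,-1.6,0,-21.5,0,0.144,0]
}}

```text
time_s: 5.25
position: [0.4585, 0.136, 0.131]
tool_rot: [[-0.972, 0.001, 0.234], [-0.234, 0.0, -0.972], [-0.001, -1.0, 0.0]]
ft_force: [0.1, 1.1, -0.3]
grip_width: 0.0277
```

```bash
python3 -c "
from h import *
go(*post(-166.1),.088,-76.1)"
```

```text
t 5.25 p [0.4585 0.136  0.131 ] yaw -76.5 F [ 0.1  1.1 -0.3] w 0.0277 q [ 2. 20. 93.  0. 67. 79.] 
shift [-0.2 43.   1. ] ry -0.007 down [ 0.001  0.    -1.   ]
```

{"method": "move_arm", "body": {
  "targets": [0,22,1,0,-0.007,0,0,21,0,0,0,0,-0.4,0,10.5,0,-0.07,0,-1.2,0,18.8,0,-0.126,0,-1.2,0,18.8,0,-0.126,0]
}}

```text
time_s: 5.88
position: [0.4769, 0.0907, 0.0872]
tool_rot: [[-0.84, -0.003, 0.543], [-0.543, 0.001, -0.84], [0.002, -1.0, -0.002]]
ft_force: [-2.2, 3.9, -2.8]
grip_width: 0.0276
```

{"method": "move_arm", "body": {
  "targets": [-1.2,0,18.8,0,-0.126,0,-1.2,0,18.8,0,-0.126,0,-1.2,0,18.8,0,-0.126,0,-1.2,0,18.8,0,-0.126,0,-1.2,0,18.8,0,-0.126,0]
}}

```text
time_s: 6.5
position: [0.549, 0.0317, 0.0873]
tool_rot: [[-0.359, -0.003, 0.933], [-0.933, 0.0, -0.359], [0.001, -1.0, -0.003]]
ft_force: [-5.0, -0.1, 0.5]
grip_width: 0.0279
```

{"method": "move_arm", "body": {
  "targets": [-1.2,0,18.8,0,-0.126,0,-1.2,0,18.8,0,-0.126,0,-0.4,0,10.5,0,-0.07,0,0,0,3.4,0,-0.023,0,0,0,0,0,0,0]
}}

```text
time_s: 7.12
position: [0.6005, 0.0219, 0.0877]
tool_rot: [[-0.026, 0.001, 1.0], [-1.0, 0.0, -0.026], [-0.0, -1.0, 0.001]]
ft_force: [-0.2, 0.1, 0.1]
grip_width: 0.0276
```

```bash
cat >> h.py <<'E'
def posts(f):
    d=snap('top',f)
    P=cloud(d);z=P[...,2];Q=P[...,:2]-C;R=np.hypot(Q[...,0],Q[...,1])
    k=(abs(z-.11)<.006)&(abs(R-.15)<.012)
    n,l,s,c=cv2.connectedComponentsWithStats(k.astype(np.uint8))
    for i in range(1,n):
        if s[i,4]>5:print(s[i,4],c[i].round(),np.degrees(np.arctan2(*Q[l==i].mean(0)[::-1])).round(1))
    a=cv2.imread('pics/'+f);cv2.imwrite('pics/'+f[:-4]+'c.png',cv2.resize(a[125:300,165:345],(617,600),interpolation=2))
    return d,P
E
python3 -c "
from h import *
posts('t3.png')
go(*post(-166.1),.088,-76.1)"
```

```text
26 [277. 154.] -21.5
33 [208. 170.] 49.8
30 [200. 239.] 121.2
20 [266. 266.] -167.5
t 7.17 p [0.6005 0.0219 0.0877] yaw -1.5 F [-0.3  0.2 -0.2] w 0.0278 q [-9. 33. 77.  0. 70. -8.] 
shift [-109.5   -0.4 -144.5] ry 1.302 down [ 0.001  0.    -1.   ]
```

{"method": "move_arm", "body": {
  "targets": [0,-42,-1.5,0,0,0,-1.6,0,-21.5,0,0.144,0,-1.6,0,-21.5,0,0.144,0,-1.6,0,-21.5,0,0.144,0,-1.6,0,-21.5,0,0.144,0]
}}

```text
time_s: 7.8
position: [0.5173, 0.0485, 0.1299]
tool_rot: [[-0.571, 0.001, 0.821], [-0.821, 0.0, -0.571], [-0.001, -1.0, 0.001]]
ft_force: [0.5, 0.2, -0.6]
grip_width: 0.0279
```

{"method": "move_arm", "body": {
  "targets": [-1.6,0,-21.5,0,0.144,0,-1.6,0,-21.5,0,0.144,0,-1.6,0,-21.5,0,0.144,0,-1.6,0,-21.5,0,0.144,0,-1.6,0,-21.5,0,0.144,0]
}}

```text
time_s: 8.43
position: [0.4573, 0.1356, 0.1299]
tool_rot: [[-0.97, 0.001, 0.241], [-0.241, 0.0, -0.97], [-0.001, -1.0, 0.0]]
ft_force: [-0.1, 1.1, -0.1]
grip_width: 0.0275
```

```bash
python3 -c "
from h import *
go(*post(-166.1),.088,-76.1)"
```

```text
t 8.43 p [0.4573 0.1356 0.1299] yaw -76.0 F [-0.1  1.1 -0.1] w 0.0275 q [ 2. 20. 94.  0. 67. 78.] 
shift [-1.4 41.9  0.8] ry 0.001 down [ 0.001  0.    -1.   ]
```

{"method": "move_arm", "body": {
  "targets": [-1.4,21,1,0,0,0,0,21,0,0,0,0,-0.4,0,10.5,0,-0.07,0,-1.2,0,18.8,0,-0.126,0,-1.2,0,18.8,0,-0.126,0]
}}

```text
time_s: 9.05
position: [0.4772, 0.0906, 0.0872]
tool_rot: [[-0.839, -0.003, 0.544], [-0.544, 0.001, -0.839], [0.002, -1.0, -0.003]]
ft_force: [-2.3, 4.2, -1.5]
grip_width: 0.0279
```

{"method": "move_arm", "body": {
  "targets": [-1.2,0,18.8,0,-0.126,0,-1.2,0,18.8,0,-0.126,0,-1.2,0,18.8,0,-0.126,0,-1.2,0,18.8,0,-0.126,0,-1.2,0,18.8,0,-0.126,0]
}}

```text
time_s: 9.68
position: [0.5493, 0.0316, 0.0872]
tool_rot: [[-0.358, -0.003, 0.934], [-0.934, 0.0, -0.358], [0.001, -1.0, -0.003]]
ft_force: [-4.6, 0.6, -0.6]
grip_width: 0.0282
```

{"method": "move_arm", "body": {
  "targets": [-0.6,0,13.1,0,-0.087,0,-0.2,0,7.9,0,-0.052,0,0,0,2.4,0,-0.016,0,0,0,0,0,0,0,0,0,0,0,0,0]
}}

```text
time_s: 10.3
position: [0.5728, 0.0252, 0.0876]
tool_rot: [[-0.213, 0.0, 0.977], [-0.977, 0.0, -0.213], [-0.0, -1.0, 0.0]]
ft_force: [-1.7, -0.6, -0.4]
grip_width: 0.0278
```

```bash
python3 -c "
from h import *
d,P=posts('t4.png')
go(*post(-166.1),.088,-76.1)
snap('scene','s4.png');a=cv2.imread('pics/s4.png');cv2.imwrite('pics/s4c.png',cv2.resize(a[150:310,250:450],(750,600),interpolation=2))"
```

```text
30 [287. 159.] -32.2
25 [215. 163.] 39.8
31 [195. 229.] 110.3
31 [255. 268.] -177.4
t 10.35 p [0.5728 0.0252 0.0876] yaw -12.3 F [-1.5  0.9 -0.5] w 0.0276 q [-9. 31. 82.  0. 67.  3.] 
shift [ -83.2   -0.4 -134.7] ry 1.114 down [ 0.  0. -1.]
```

View pics/s4c.png

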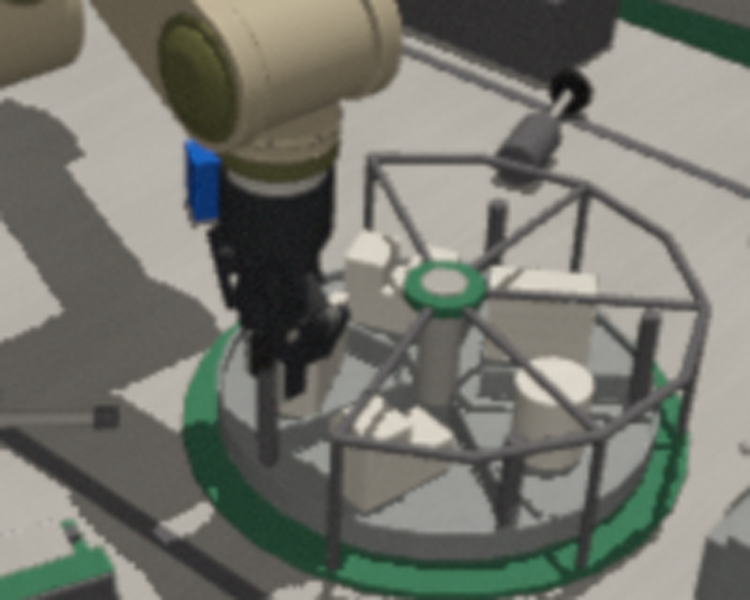

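View pics/t4c.png

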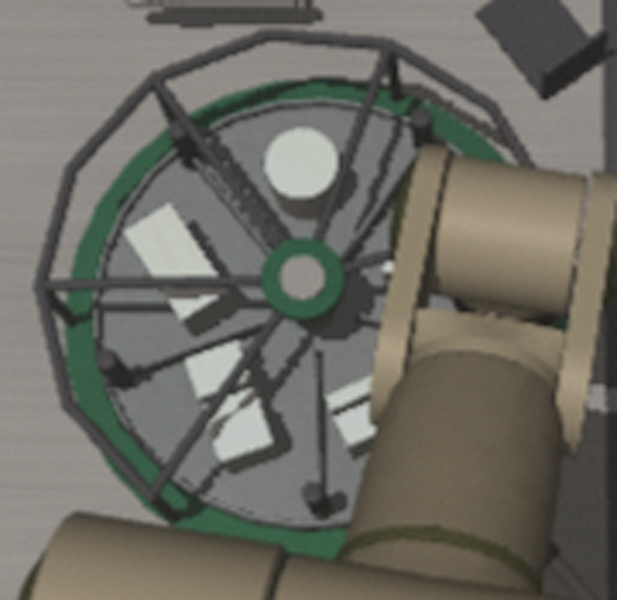

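The carousel turned as planned. I'll lift off and clear the view to measure the block.

{"method": "move_arm", "body": {
  "targets": [0,-40,-2,0,0,0,0,-50,0,0,0,0,40,-15,0,0,0,0,55,0,0,0,0,0,55,0,0,0,0,0],
  "hand": 0.5
}}

```text
time_s: 11.02
position: [0.539, -0.1225, 0.1932]
tool_rot: [[-0.212, 0.002, 0.977], [-0.977, -0.001, -0.212], [0.0, -1.0, 0.002]]
ft_force: [0.1, 0.1, -0.2]
grip_width: 0.0639
```

```bash
python3 -c "
from h import *
d,P=posts('t5.png');z=P[...,2]
go(*post(-166.1),.088,-76.1)
snap('scene','s5.png')
Q=P[...,:2]-C;A=np.degrees(np.arctan2(Q[...,1],Q[...,0]));R=np.hypot(Q[...,0],Q[...,1])
k=(abs(z-.09)<.006)&(d['pixels'].min(2)>110)&(R<.16)&(A<-108)&(A>-175)
q=P[k];print(k.sum(),cv2.minAreaRect((q[:,:2]*1000).astype(np.float32)))
c=np.array(cv2.minAreaRect((q[:,:2]*1000).astype(np.float32))[0])/1000-C;print(np.degrees(np.arctan2(c[1],c[0])),np.hypot(*c))
"
```

```text
33 [287. 159.] -32.2
27 [216. 163.] 39.6
33 [312. 223.] -104.6
29 [195. 229.] 110.2
31 [255. 268.] -177.5
t 11.07 p [ 0.538  -0.1283  0.1928] yaw -12.5 F [ 0.  -5.9  0.2] w 0.0638 q [-26.  23.  76.  -0.  81. -13.] 
shift [-240.4  103.9 -134.4] ry 1.11 down [ 0.001 -0.003 -1.   ]
284 ((527.9625244140625, 114.43194580078125), (41.96695327758789, 79.21227264404297), 23.938905715942383)
-143.43557132075594 0.09529216728899292
```

View pics/t5c.png

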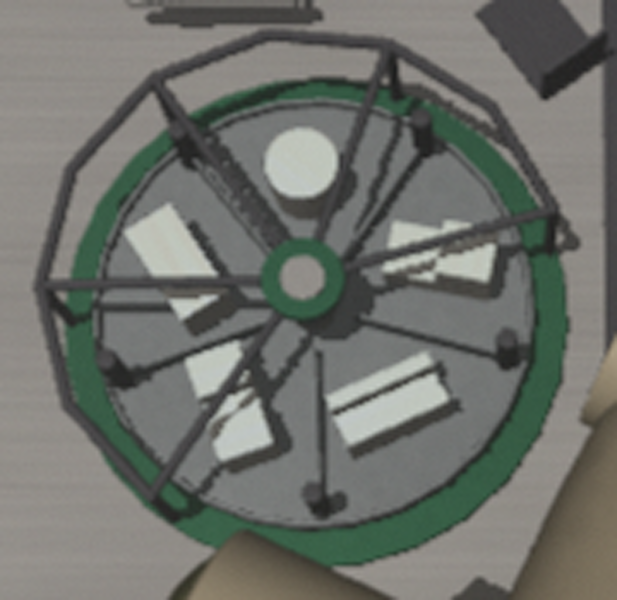

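View pics/s5.png

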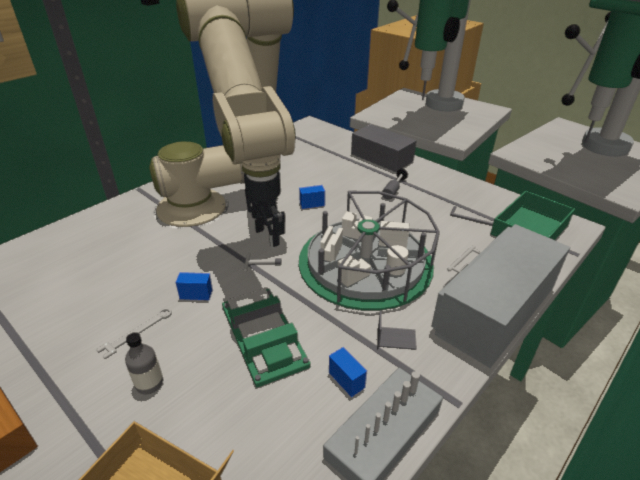

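The s5 view is from the far side: the block stands at about (333,248), in the bay facing the robot. In t5c it is at (390,400), in the middle of the opening at -143.4°, against an opening direction of about -143.6°. The two ridges run along its length, which confirms it is the slotted block. Now the grasp.

```bash
python3 -c "
from h import *
go(.5275,.1143,.150,24)
d=load('s5');P=cloud(d);z=P[...,2]
hsv=cv2.cvtColor(d['pixels'],cv2.COLOR_RGB2HSV);m=cv2.inRange(hsv,(65,80,40),(95,255,255))>0
th=np.radians(-22.4);u=np.array([np.cos(th),np.sin(th)]);w=np.array([-u[1],u[0]])
S=P[...,:2]@u;T=P[...,:2]@w
k=(abs(z-.06)<.004)&m&(abs(T-.036)<.07)&(S>.5)&(S<.8)
print(np.histogram(S[k],bins=np.arange(.55,.75,.005)))
"
```

```text
t 11.12 p [ 0.5386 -0.1255  0.1927] yaw -12.6 F [0.7 0.1 0.8] w 0.0639 q [-25.  23.  76.  -0.  81. -13.] 
shift [-231.7   42.4  -63. ] ry -0.638 down [ 0.001 -0.001 -1.   ]
(array([  0,   0,   0,   0,   2,  36,  62,  73,  73,  57,   3,   0,   0,
         0,   0,   0,   0,   0,   0,   0,   0,   0,   0,   0,  15,  87,
        84,  85,  89,  91, 102,  76,   0,   0,   0,   0,   0,   0,   0]), array([0.55 , 0.555, 0.56 , 0.565, 0.57 , 0.575, 0.58 , 0.585, 0.59 ,
       0.595, 0.6  , 0.605, 0.61 , 0.615, 0.62 , 0.625, 0.63 , 0.635,
       0.64 , 0.645, 0.65 , 0.655, 0.66 , 0.665, 0.67 , 0.675, 0.68 ,
       0.685, 0.69 , 0.695, 0.7  , 0.705, 0.71 , 0.715, 0.72 , 0.725,
       0.73 , 0.735, 0.74 , 0.745]))
```

{"method": "move_arm", "body": {
  "targets": [-40,0,-11,0,0,0,-50,0,-14,0,0,0,-50,0,-14,0,0,0,-50,0,-14,0,0,0,-41,10,-10,0,-0.1,0]
}}

```text
time_s: 11.75
position: [0.5267, 0.1205, 0.1834]
tool_rot: [[-0.111, 0.003, 0.994], [-0.994, 0.0, -0.111], [-0.001, -1.0, 0.003]]
ft_force: [0.5, 0.1, -0.5]
grip_width: 0.0642
```

{"method": "move_arm", "body": {
  "targets": [0,8,0,0,-0.15,0,0,8,0,0,-0.15,0,0,8,0,0,-0.15,0,0,8,0,0,-0.088,0,0,0,0,0,0,0]
}}

```text
time_s: 12.38
position: [0.5265, 0.1185, 0.1503]
tool_rot: [[0.411, -0.0, 0.912], [-0.912, 0.0, 0.411], [-0.0, -1.0, -0.0]]
ft_force: [-0.2, 0.6, 0.6]
grip_width: 0.0639
```

```bash
python3 -c "
from h import *
go(.5275,.1143,.072,24)
"
```

```text
t 12.38 p [0.5265 0.1185 0.1503] yaw 24.3 F [-0.2  0.6  0.6] w 0.0639 q [  0.  24.  82.   0.  74. -24.] 
shift [ 4.3 78.3 -0.8] ry 0.005 down [-0.  0. -1.]
```

{"method": "move_arm", "body": {
  "targets": [4.3,25,-0.8,0,0.005,0,0,28,0,0,0,0,0,18,0,0,0,0,0,7.3,0,0,0,0,0,0,0,0,0,0]
}}

```text
time_s: 13.0
position: [0.5279, 0.1139, 0.0725]
tool_rot: [[0.406, 0.0, 0.914], [-0.914, 0.0, 0.406], [0.0, -1.0, 0.0]]
ft_force: [-0.7, 0.4, -0.2]
grip_width: 0.0638
```

```bash
python3 -c "
from h import *
go(.5275,.1143,.072,24)
snap('scene','s6.png');a=cv2.imread('pics/s6.png');cv2.imwrite('pics/s6c.png',cv2.resize(a[150:310,250:450],(750,600),interpolation=2))"
```

```text
t 13.0 p [0.5279 0.1139 0.0725] yaw 24.0 F [-0.7  0.4 -0.2] w 0.0638 q [ -0.  29.  88.   0.  63. -24.] 
shift [-0.6  0.5 -0.2] ry -0.001 down [ 0.  0. -1.]
```

View pics/s6c.png

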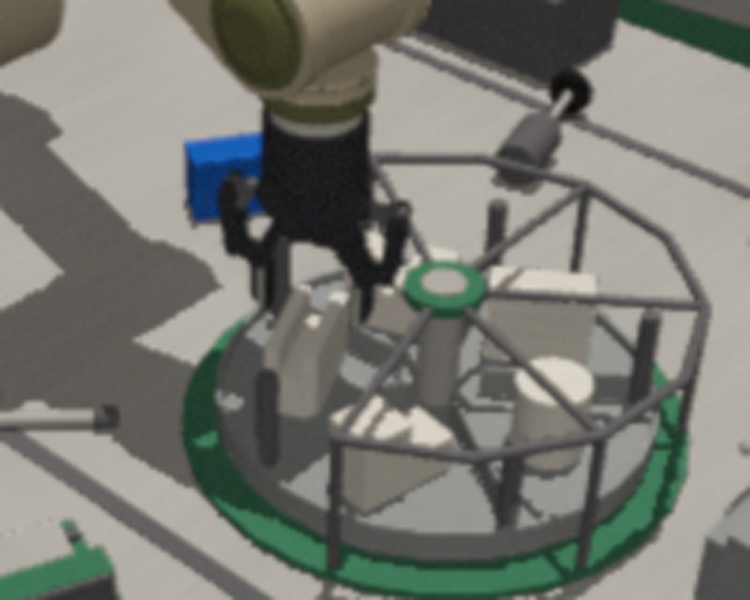

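The fingers straddle the block's long sides at s6c (270,290) and (365,290), and the slot shows between the ridges at (315,330). Closing.

{"method": "move_arm", "body": {
  "targets": [0,0,0,0,0,0,0,0,0,0,0,0,0,0,0,0,0,0,0,0,0,0,0,0,0,0,0,0,0,0],
  "hand": -0.4,
  "squeeze": 60
}}

```text
time_s: 13.68
position: [0.5269, 0.1132, 0.074]
tool_rot: [[0.407, -0.001, 0.913], [-0.913, -0.001, 0.407], [0.001, -1.0, -0.001]]
ft_force: [-9.0, -3.8, 17.1]
grip_width: 0.0257
```

{"method": "move_arm", "body": {
  "targets": [0,-5,0,0,0,0,0,-15,0,0,0,0,0,-25,0,0,0,0,0,-30,0,0,0,0,0,-30,0,0,0,0]
}}

```text
time_s: 14.3
position: [0.5278, 0.1138, 0.1791]
tool_rot: [[0.407, 0.001, 0.913], [-0.913, 0.0, 0.407], [0.0, -1.0, 0.001]]
ft_force: [0.7, -0.0, 0.6]
grip_width: 0.0257
```

```bash
python3 -c "
from h import *
go(.6035,-.2098,.178,-22.4)
snap('scene','s7.png');a=cv2.imread('pics/s7.png');cv2.imwrite('pics/s7c.png',cv2.resize(a[150:310,250:450],(750,600),interpolation=2))"
```

```text
t 14.3 p [0.5278 0.1138 0.1791] yaw 24.0 F [ 0.7 -0.   0.6] w 0.0257 q [ -0.  22.  80.   0.  78. -24.] 
shift [326.4   1.2 -62.5] ry 0.81 down [ 0.001  0.    -1.   ]
```

View pics/s7c.png

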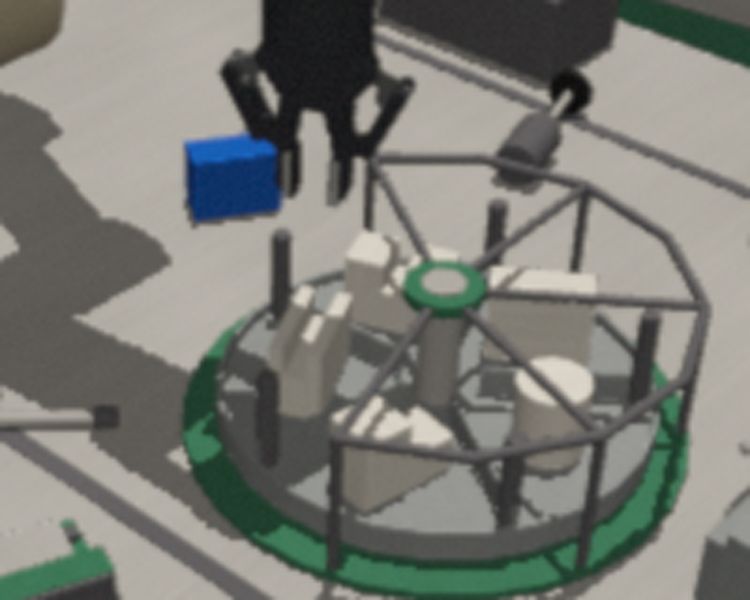

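The opening is 25.7 mm and the block stayed put, so the grasp failed. Measuring the fingertips against the block now.

```bash
python3 -c "
from h import *
for f,n in(('s7','open25'),('s6','open64')):
    d=load(f);P=cloud(d)
    k=(np.hypot(P[...,0]-.528,P[...,1]-.114)<.075)&(d['pixels'].max(2)<70)&(P[...,2]>(.1 if f=='s7' else .062))
    z=P[...,2][k];print(n,np.histogram(z,bins=np.arange(.06,.25,.01)))
    if f=='s7':
        kk=k&(P[...,2]<.185)
        R=np.array([[.407,.913],[-.913,.407]])
        q=P[kk]; L=(q[:,:2]-[.5278,.1138])@R
        print(q[:,2].min()); i=np.argsort(q[:,2])[:15]; print(np.c_[L[i],q[i,2]].round(3))
d,P=posts('t8.png');z=P[...,2]
Q=P[...,:2]-C;A=np.degrees(np.arctan2(Q[...,1],Q[...,0]));R=np.hypot(Q[...,0],Q[...,1])
k=(abs(z-.09)<.006)&(d['pixels'].min(2)>110)&(R<.16)&(A<-108)&(A>-175)
q=P[k];print(k.sum(),cv2.minAreaRect((q[:,:2]*1000).astype(np.float32)))
d=load('s7');P=cloud(d);z=P[...,2]
Q=P[...,:2]-C;A=np.degrees(np.arctan2(Q[...,1],Q[...,0]));R=np.hypot(Q[...,0],Q[...,1])
k=(z>.08)&(z<.097)&(d['pixels'].min(2)>110)&(R<.16)&(A<-108)&(A>-175)
q=P[k];print(k.sum(),q[:,2].max(),cv2.minAreaRect((q[:,:2]*1000).astype(np.float32)))
"
```

```text
open25 (array([ 0,  0,  0,  0,  0,  0,  2,  0,  0,  0,  0,  0,  0,  0, 16, 24, 30,
       27]), array([0.06, 0.07, 0.08, 0.09, 0.1 , 0.11, 0.12, 0.13, 0.14, 0.15, 0.16,
       0.17, 0.18, 0.19, 0.2 , 0.21, 0.22, 0.23, 0.24]))
0.12436070339761687
[[-0.003  0.07   0.124]
 [ 0.     0.073  0.124]]
open64 (array([  0,   0,   0,   5,  14,  30,  32,  30,  83,  60, 112,  93, 122,
       194,  88,  25,  96,  90]), array([0.06, 0.07, 0.08, 0.09, 0.1 , 0.11, 0.12, 0.13, 0.14, 0.15, 0.16,
       0.17, 0.18, 0.19, 0.2 , 0.21, 0.22, 0.23, 0.24]))
32 [287. 159.] -32.1
26 [216. 162.] 39.6
29 [313. 223.] -104.3
32 [195. 229.] 110.2
26 ((536.0651245117188, 141.07830810546875), (24.51611328125, 7.41316032409668), 82.84260559082031)
111 0.09497250286781363 ((530.1025390625, 110.73885345458984), (40.69727325439453, 86.6747817993164), 24.770854949951172)
```

View pics/t8c.png

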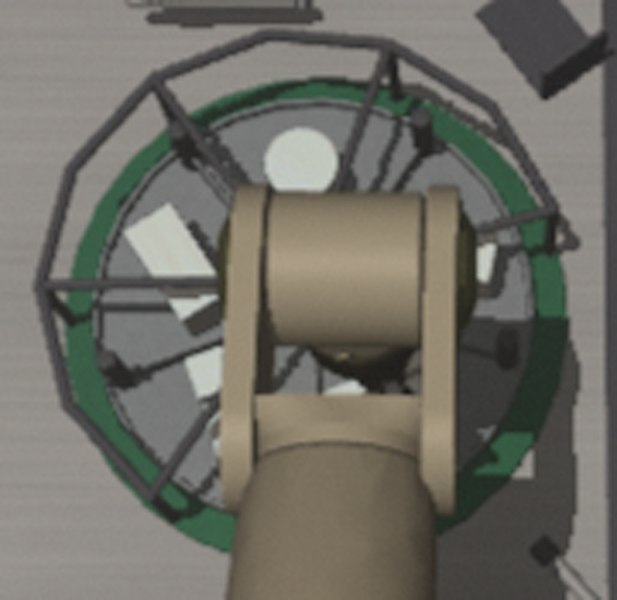

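```bash
python3 -c "
from h import *
d=load('s7');P=cloud(d)
for f,cols,rows,pz in(('s7',(326,327,328,339,340),range(186,206,2),.179),('s6',(321,322,346,347,348),range(216,238,2),.0725)):
    d=load(f);P=cloud(d)
    for v in rows: print(f,v,[P[v,u].round(3).tolist()+[int(d['pixels'][v,u].max())] for u in cols])
"
```

```text
s7 186 [[0.519, 0.094, 0.251, 28], [0.52, 0.096, 0.25, 28], [0.516, 0.105, 0.245, 48], [0.547, 0.112, 0.254, 26], [0.551, 0.111, 0.256, 29]]
s7 188 [[0.517, 0.096, 0.243, 31], [0.516, 0.101, 0.241, 27], [0.517, 0.104, 0.239, 29], [0.546, 0.113, 0.248, 32], [0.55, 0.112, 0.249, 27]]
s7 190 [[0.518, 0.095, 0.238, 59], [0.513, 0.105, 0.232, 51], [0.518, 0.103, 0.235, 32], [0.548, 0.111, 0.244, 40], [0.551, 0.112, 0.244, 29]]
s7 192 [[0.517, 0.097, 0.231, 89], [0.519, 0.098, 0.231, 63], [0.517, 0.105, 0.227, 31], [0.547, 0.112, 0.237, 47], [0.55, 0.112, 0.238, 34]]
s7 194 [[0.516, 0.097, 0.224, 89], [0.52, 0.097, 0.226, 60], [0.52, 0.101, 0.224, 30], [0.547, 0.113, 0.23, 89], [0.548, 0.115, 0.23, 65]]
s7 196 [[0.517, 0.097, 0.219, 88], [0.519, 0.098, 0.219, 60], [0.518, 0.103, 0.217, 30], [0.549, 0.111, 0.226, 89], [0.549, 0.115, 0.224, 57]]
s7 198 [[0.517, 0.097, 0.213, 88], [0.516, 0.102, 0.21, 59], [0.516, 0.105, 0.209, 26], [0.549, 0.111, 0.22, 86], [0.55, 0.113, 0.22, 52]]
s7 200 [[0.518, 0.096, 0.208, 87], [0.518, 0.099, 0.206, 59], [0.518, 0.104, 0.204, 43], [0.548, 0.113, 0.213, 
[... 1177 characters left out ...]
.502, 0.095, 0.111, 26], [0.498, 0.103, 0.104, 28], [0.566, 0.124, 0.127, 52], [0.569, 0.124, 0.129, 34], [0.571, 0.127, 0.128, 37]]
s6 230 [[0.503, 0.094, 0.105, 28], [0.498, 0.103, 0.098, 33], [0.566, 0.124, 0.12, 49], [0.567, 0.127, 0.119, 30], [0.569, 0.129, 0.119, 32]]
s6 232 [[0.502, 0.095, 0.097, 55], [0.452, 0.154, 0.041, 55], [0.566, 0.125, 0.113, 48], [0.568, 0.127, 0.113, 33], [0.572, 0.126, 0.116, 44]]
s6 234 [[0.447, 0.154, 0.031, 135], [0.449, 0.157, 0.031, 120], [1.21, -0.679, 0.863, 43], [0.568, 0.127, 0.106, 46], [0.57, 0.129, 0.106, 84]]
s6 236 [[0.454, 0.147, 0.031, 91], [0.455, 0.15, 0.03, 84], [0.566, 0.125, 0.1, 84], [0.509, 0.201, 0.03, 96], [1.21, -0.679, 0.863, 115]]
```

Both the z-map and the contact show the fingertips standing about 20 mm behind (above) the reported TCP, not 8 mm ahead, so they closed on top of the block. I'll check whether the block moved, then go about 29 mm deeper.

```bash
python3 -c "
from h import *
for f in('s5','s7'):
    d=load(f);P=cloud(d);z=P[...,2]
    Q=P[...,:2]-C;A=np.degrees(np.arctan2(Q[...,1],Q[...,0]));R=np.hypot(Q[...,0],Q[...,1])
    k=(z>.086)&(z<.095)&(d['pixels'].min(2)>110)&(R<.16)&(A<-108)&(A>-175)
    q=P[k];print(f,k.sum(),q.mean(0).round(4),cv2.minAreaRect((q[:,:2]*1000).astype(np.float32)))
go(.528,.114,.043,24)
"
```

```text
s5 174 [0.5281 0.1088 0.0909] ((525.7427978515625, 113.09880065917969), (41.9393310546875, 87.04186248779297), 26.293670654296875)
s7 97 [0.5277 0.1204 0.0909] ((530.1025390625, 110.73885345458984), (40.69727325439453, 86.6747817993164), 24.770854949951172)
t 14.4 p [0.5292 0.1138 0.1812] yaw 24.0 F [ 0.6 -0.  -0.4] w 0.0259 q [ -0.  22.  79.   0.  78. -24.] 
shift [ -1.  138.2  -2. ] ry 0.0 down [ 0.007  0.    -1.   ]
```

{"method": "move_arm", "body": {
  "targets": [0,0,0,0,0,0,0,20,0,0,0,0,0,35,0,0,0,0,0,32,0,0,0,0,0,18,0,0,0,0],
  "hand": 0.5
}}

```text
time_s: 15.02
position: [0.5265, 0.1137, 0.0698]
tool_rot: [[0.407, -0.004, 0.914], [-0.914, 0.0, 0.407], [-0.002, -1.0, -0.004]]
ft_force: [0.8, 0.2, -0.3]
grip_width: 0.064
```

{"method": "move_arm", "body": {
  "targets": [0,12,0,0,0,0,0,10,0,0,0,0,0,6,0,0,0,0,0,3,0,0,0,0,0,0,0,0,0,0]
}}

```text
time_s: 15.65
position: [0.5269, 0.1134, 0.0409]
tool_rot: [[0.407, -0.002, 0.914], [-0.914, -0.0, 0.407], [-0.0, -1.0, -0.002]]
ft_force: [-5.0, -4.1, -1.1]
grip_width: 0.0638
```

```bash
python3 -c "
from h import *
go(.528,.114,.043,24)
d=snap('scene','s9.png');a=cv2.imread('pics/s9.png');cv2.imwrite('pics/s9c.png',cv2.resize(a[170:290,280:420],(700,600),interpolation=2))"
```

```text
t 15.65 p [0.5269 0.1134 0.0409] yaw 24.0 F [-5.  -4.1 -1.1] w 0.0638 q [ -0.  32.  90.  -0.  58. -24.] 
shift [-0.1 -2.1  1.3] ry 0.0 down [-0.002 -0.    -1.   ]
```

View pics/s9c.png

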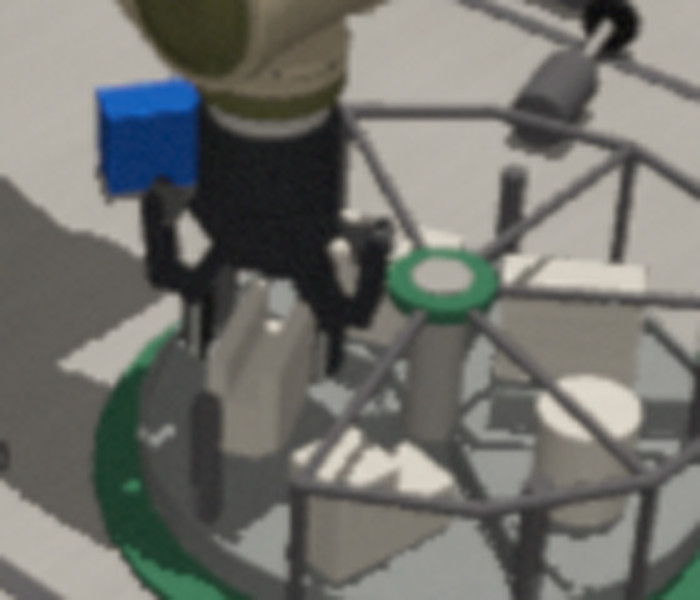

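```bash
python3 -c "
from h import *
go(.528,.114,.043,24)
d=load('s9');P=cloud(d);z=P[...,2]
R=np.array([[.407,.914],[-.914,.407]]);L=(P[...,:2]-[.5269,.1134])@R*1000
near=(np.abs(L)<70).all(-1)
dk=d['pixels'].max(2)<70; lt=d['pixels'].min(2)>105
for h in range(60,135,8):
    a=near&(z>h/1e3)&(z<(h+8)/1e3)
    s=lambda m:[L[m][:,1].min().round(),L[m][:,1].max().round(),int(m.sum())] if m.sum() else None
    print(h,'dark z<0',s(a&dk&(L[...,1]<0)),'dark z>0',s(a&dk&(L[...,1]>0)),'light',s(a&lt&(np.abs(L[...,0])<48)))
"
```

```text
t 15.7 p [0.5269 0.1134 0.041 ] yaw 24.0 F [-3.2 -2.9 -2. ] w 0.0638 q [ -0.  32.  90.  -0.  58. -24.] 
shift [-0.  -2.   1.3] ry 0.0 down [-0.002 -0.    -1.   ]
60 dark z<0 [np.float64(-50.0), np.float64(-40.0), 6] dark z>0 None light [np.float64(-8.0), np.float64(37.0), 75]
68 dark z<0 [np.float64(-46.0), np.float64(-31.0), 11] dark z>0 [np.float64(39.0), np.float64(45.0), 6] light [np.float64(-16.0), np.float64(22.0), 18]
76 dark z<0 [np.float64(-44.0), np.float64(-31.0), 15] dark z>0 [np.float64(40.0), np.float64(45.0), 6] light [np.float64(-16.0), np.float64(21.0), 16]
84 dark z<0 [np.float64(-42.0), np.float64(-31.0), 9] dark z>0 [np.float64(39.0), np.float64(46.0), 10] light [np.float64(-19.0), np.float64(21.0), 82]
92 dark z<0 [np.float64(-42.0), np.float64(-31.0), 9] dark z>0 [np.float64(39.0), np.float64(46.0), 9] light [np.float64(-16.0), np.float64(20.0), 40]
100 dark z<0 [np.float64(-54.0), np.float64(-32.0), 12] dark z>0 [np.float64(33.0), np.float64(49.0), 10] light None
108 dark z<0 [np.float64(-62.0), np.float64(-31.0), 21] dark z>0 [np.float64(33.0), np.float64(60.0), 28] light [np.float64(-53.0), np.float64(-53.0), 1]
116 dark z<0 [np.float64(-64.0), np.float64(-26.0), 39] dark z>0 [np.float64(28.0), np.float64(64.0), 44] light [np.float64(-47.0), np.float64(-47.0), 1]
124 dark z<0 [np.float64(-64.0), np.float64(-11.0), 21] dark z>0 [np.float64(7.0), np.float64(65.0), 39] light [np.float64(-38.0), np.float64(68.0), 2]
132 dark z<0 [np.float64(-65.0), np.float64(-1.0), 41] dark z>0 [np.float64(0.0), np.float64(66.0), 51] light [np.float64(-54.0), np.float64(-53.0), 2]
```

The tool's knuckle at z ≈ 0.12 is lightly touching the hub (about 4 N). The block is centred between the fingers, so I'll back off 3 mm, raise 4 mm and close.

{"method": "move_arm", "body": {
  "targets": [0,-4,-3,0,0,0,0,0,0,0,0,0,0,0,0,0,0,0,0,0,0,0,0,0,0,0,0,0,0,0],
  "hand": -0.4,
  "squeeze": 60
}}

```text
time_s: 16.32
position: [0.5258, 0.1126, 0.0465]
tool_rot: [[0.407, 0.003, 0.913], [-0.913, 0.0, 0.407], [0.001, -1.0, 0.003]]
ft_force: [-0.7, -0.8, 7.0]
grip_width: 0.0389
```

{"method": "move_arm", "body": {
  "targets": [0,-5,0,0,0,0,0,-15,0,0,0,0,0,-25,0,0,0,0,0,-30,0,0,0,0,0,-30,0,0,0,0]
}}

```text
time_s: 16.95
position: [0.5247, 0.1125, 0.1518]
tool_rot: [[0.407, -0.0, 0.913], [-0.913, 0.0, 0.407], [-0.0, -1.0, -0.0]]
ft_force: [0.4, 0.2, -5.7]
grip_width: 0.0389
```

```bash
python3 -c "
from h import *
go(.6035,-.2098,.16,-22.4)
snap('scene','s10.png');a=cv2.imread('pics/s10.png');cv2.imwrite('pics/s10c.png',cv2.resize(a[110:310,250:450],(600,600),interpolation=2))"
```

```text
t 16.95 p [0.5247 0.1125 0.1518] yaw 24.0 F [ 0.4  0.2 -5.7] w 0.0389 q [ -1.  24.  83.   0.  74. -25.] 
shift [326.5  -8.2 -59.1] ry 0.81 down [-0.  0. -1.]
```

View pics/s10c.png

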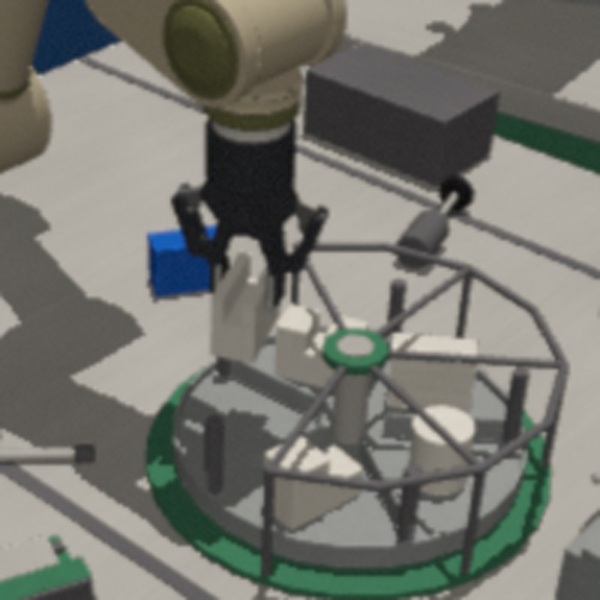

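Block held at 38.9 mm with its slot visible up, at s10c (245,290). Now carry it to the vice.

{"method": "move_arm", "body": {
  "targets": [10,-20,0,0,0,0,28,-18,-5,0,0,0,42,0,-8,0,0,0,45,0,-8,0,0,0,45,0,-8,0,0,0]
}}

```text
time_s: 17.62
position: [0.5675, -0.0558, 0.188]
tool_rot: [[0.407, -0.0, 0.913], [-0.913, 0.0, 0.407], [-0.001, -1.0, -0.0]]
ft_force: [0.4, 0.4, -5.1]
grip_width: 0.0383
```

{"method": "move_arm", "body": {
  "targets": [45,0,-8,0,0,0,45,0,-8,0,0,0,40,0,-8,0,0,0,20,0,-5,0,0,0,6,0,-1,0,0.1,0]
}}

```text
time_s: 18.25
position: [0.6034, -0.2102, 0.1876]
tool_rot: [[0.31, -0.001, 0.951], [-0.951, 0.001, 0.31], [-0.001, -1.0, -0.001]]
ft_force: [-0.8, 1.2, -5.7]
grip_width: 0.039
```

{"method": "move_arm", "body": {
  "targets": [0,0,0,0,0.15,0,0,0,0,0,0.15,0,0,0,0,0,0.15,0,0,0,0,0,0.15,0,0,0,0,0,0.11,0]
}}

```text
time_s: 18.88
position: [0.6035, -0.2085, 0.188]
tool_rot: [[-0.384, -0.001, 0.923], [-0.923, 0.001, -0.384], [-0.0, -1.0, -0.001]]
ft_force: [-0.5, -0.2, -5.4]
grip_width: 0.039
```

```bash
python3 -c "
from h import *
go(.6035,-.2098,.0465,-22.4)
d=snap('scene','s11.png');P=cloud(d);z=P[...,2]
p=np.array(env.observe()['position'])
k=(np.hypot(P[...,0]-p[0],P[...,1]-p[1])<.07)&(d['pixels'].min(2)>100)&(z>.1)&(z<.27)
th=np.radians(-22.4);u=np.array([np.cos(th),np.sin(th)]);w=np.array([-u[1],u[0]])
q=P[k];print(k.sum(),q[:,2].min(),q[:,2].max()); t=q[q[:,2]>q[:,2].max()-.012]
L=np.c_[(q[:,:2]-p[:2])@u,(q[:,:2]-p[:2])@w];print(np.percentile(L,[1,99],axis=0))
hsv=cv2.cvtColor(d['pixels'],cv2.COLOR_RGB2HSV);m=cv2.inRange(hsv,(65,80,40),(95,255,255))>0
S=P[...,:2]@u;T=P[...,:2]@w
k=(abs(z-.06)<.004)&m&(abs(T-.036)<.07)&(S>.5)&(S<.8)
print(np.histogram(S[k],bins=np.arange(.56,.72,.005))[0]);print(S[k][S[k]<.63].max(),S[k][S[k]>.63].min(),T[k].min(),T[k].max())
cv2.imwrite('pics/s11c.png',cv2.resize(cv2.imread('pics/s11.png')[180:400,180:400],(600,600),interpolation=2))
"
```

```text
t 18.88 p [ 0.6035 -0.2085  0.188 ] yaw -22.6 F [-0.5 -0.2 -5.4] w 0.039 q [-30.  32.  62.   0.  86.  -7.] 
shift [  1.3 141.5   0.7] ry -0.003 down [-0.001  0.001 -1.   ]
896 0.1698752123661894 0.23567271654387906
[[-0.01782051 -0.04136848]
 [ 0.02205733  0.03734869]]
[  0   0   2  51  62  68  77  59   1   0   0   0   0   0   0   0   0   0
   0   0   0   0  16  73  83  80  94  84 108  71   0]
0.6003190238997479 0.6722983956550515 -0.02781217792582168 0.0895208730388476
```

View pics/s11c.png

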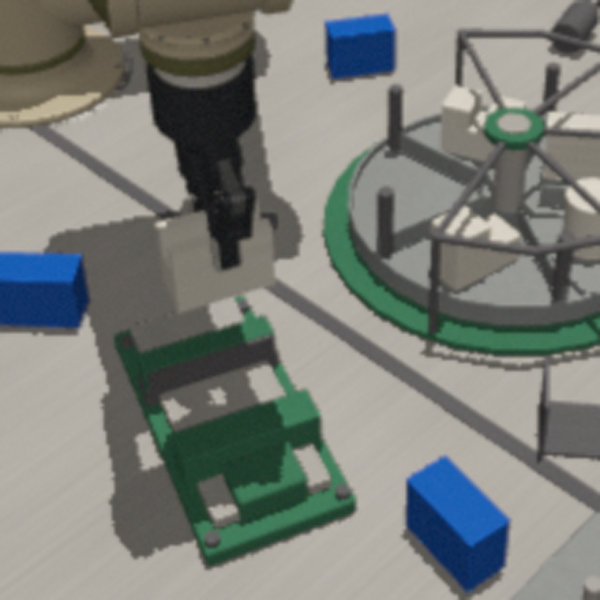

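{"method": "move_arm", "body": {
  "targets": [1,25,0,0,-0.003,0,0,40,0,0,0,0,0,40,0,0,0,0,0,22,0,0,0,0,0,8,0,0,0,0]
}}

```text
time_s: 19.55
position: [0.6027, -0.2094, 0.0518]
tool_rot: [[-0.377, -0.002, 0.926], [-0.926, 0.002, -0.377], [-0.001, -1.0, -0.003]]
ft_force: [-0.3, -1.2, -5.4]
grip_width: 0.0394
```

{"method": "move_arm", "body": {
  "targets": [0,2,0,0,0,0,0,2,0,0,0,0,0,1,0,0,0,0,0,0,0,0,0,0,0,0,0,0,0,0]
}}

```text
time_s: 20.18
position: [0.6034, -0.2103, 0.0485]
tool_rot: [[-0.378, 0.0, 0.926], [-0.926, -0.0, -0.378], [0.0, -1.0, 0.0]]
ft_force: [-0.0, -0.1, -5.4]
grip_width: 0.039
```

```bash
python3 -c "
from h import *
go(.6035,-.2098,.0465,-22.4)
snap('scene','s12.png');cv2.imwrite('pics/s12c.png',cv2.resize(cv2.imread('pics/s12.png')[220:400,180:360],(600,600),interpolation=2))
"
```

```text
t 20.18 p [ 0.6034 -0.2103  0.0485] yaw -22.2 F [-0.  -0.1 -5.4] w 0.039 q [-30.  39.  72.   0.  68.  -8.] 
shift [-0.5  2.  -0.1] ry 0.003 down [ 0. -0. -1.]
```

View pics/s12c.png

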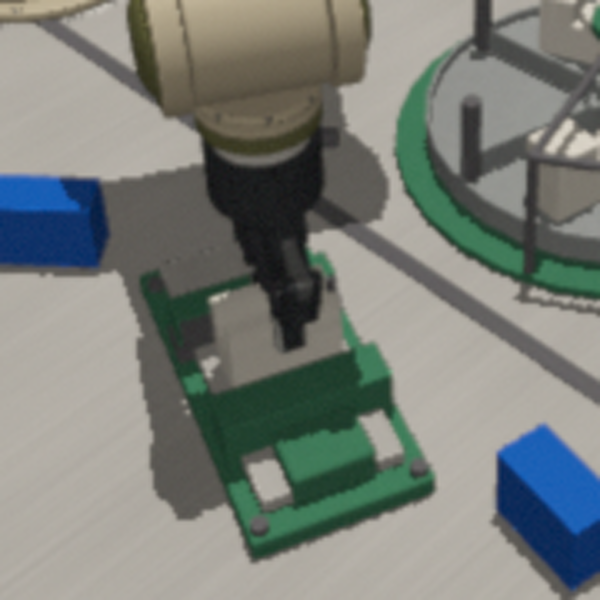

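The block is between the jaws, just above the bed, and the force still shows its full weight. Lowering the last millimetres.

{"method": "move_arm", "body": {
  "targets": [0,0.7,0,0,0,0,0,0.7,0,0,0,0,0,0.6,0,0,0,0,0,0,0,0,0,0,0,0,0,0,0,0]
}}

```text
time_s: 20.85
position: [0.6033, -0.2102, 0.0466]
tool_rot: [[-0.378, 0.0, 0.926], [-0.926, -0.0, -0.378], [0.0, -1.0, 0.0]]
ft_force: [-1.9, 3.1, 0.3]
grip_width: 0.0392
```

{"method": "move_arm", "body": {
  "targets": [0,0,0,0,0,0,0,0,0,0,0,0,0,0,0,0,0,0,0,-4,0,0,0,0,0,-10,0,0,0,0],
  "hand": 0.3
}}

```text
time_s: 21.48
position: [0.6032, -0.2102, 0.0605]
tool_rot: [[-0.378, -0.001, 0.926], [-0.926, 0.0, -0.378], [-0.0, -1.0, -0.001]]
ft_force: [-0.6, -0.0, -0.8]
grip_width: 0.0558
```

{"method": "move_arm", "body": {
  "targets": [0,-20,0,0,0,0,0,-40,0,0,0,0,0,-40,0,0,0,0,0,-10,-50,0,0,0,0,0,-50,0,0,0]
}}

```text
time_s: 22.1
position: [0.51, -0.1722, 0.1718]
tool_rot: [[-0.378, 0.003, 0.926], [-0.926, -0.002, -0.378], [0.001, -1.0, 0.003]]
ft_force: [0.5, -0.7, -0.2]
grip_width: 0.0558
```

{"method": "move_arm", "body": {
  "targets": [0,0,-50,0,0,0,0,0,-10,0,0,0,0,0,0,0,0,0,0,0,0,0,0,0,0,0,0,0,0,0],
  "hand": -1
}}

```text
time_s: 22.72
position: [0.456, -0.1501, 0.17]
tool_rot: [[-0.378, -0.0, 0.926], [-0.926, 0.0, -0.378], [-0.0, -1.0, -0.0]]
ft_force: [-0.2, 0.0, -0.2]
grip_width: -0.0003
```

```bash
cat > v.py <<'E'
from h import *
def vice(tag):
    th=np.radians(-22.4);u=np.array([np.cos(th),np.sin(th)]);w=np.array([-u[1],u[0]])
    for n in('scene','top'):
        d=snap(n,tag+n+'.png');P=cloud(d);z=P[...,2];S=P[...,:2]@u;T=P[...,:2]@w
        hsv=cv2.cvtColor(d['pixels'],cv2.COLOR_RGB2HSV);m=cv2.inRange(hsv,(65,80,40),(95,255,255))>0
        k=(abs(z-.06)<.004)&m&(abs(T-.036)<.07)&(S>.5)&(S<.72)
        a=S[k&(S<.63)];b=S[k&(S>.63)]
        print(n,'jaw',a.min().round(4) if a.size else 0,a.max().round(4) if a.size else 0,'fixed',b.min().round(4),b.max().round(4),'T',T[k].min().round(4),T[k].max().round(4))
        k=(abs(z-.09)<.005)&(d['pixels'].min(2)>105)&(abs(T-.036)<.07)&(S>.55)&(S<.72)
        print('  block',k.sum(),S[k].min().round(4),S[k].max().round(4),T[k].min().round(4),T[k].max().round(4),cv2.minAreaRect((P[k][:,:2]*1000).astype(np.float32)))
        if n=='scene': cv2.imwrite('pics/'+tag+'sc.png',cv2.resize(cv2.imread('pics/'+tag+n+'.png')[220:400,180:360],(600,600),interpolation=2))
        else: cv2.imwrite('pics/'+tag+'tc.png',cv2.resize(cv2.imread('pics/'+tag+n+'.png')[150:290,345:485],(600,600),interpolation=2))
E
python3 -c "
from v import *
vice('v1')
th=np.radians(-22.4)
# tool at s=.53,t=.036
s,t=.53,.036
go(s*np.cos(th)-t*np.sin(th),s*np.sin(th)+t*np.cos(th),.046,-22.4)"
```

```text
scene jaw 0.5733 0.6005 fixed 0.6728 0.7086 T -0.0282 0.0904
  block 383 0.6155 0.6612 -0.0066 0.0743 ((603.0426025390625, -211.86375427246094), (81.51748657226562, 45.16301345825195), 65.98393249511719)
top jaw 0 0 fixed 0.6719 0.707 T -0.0239 0.0958
  block 151 0.6197 0.6586 -0.0021 0.0774 ((607.069091796875, -208.8724365234375), (79.37360382080078, 38.34315872192383), 64.38814544677734)
t 22.82 p [ 0.4557 -0.1499  0.17  ] yaw -22.2 F [-0.5 -0.7  0.4] w -0.0003 q [-32.  17.  90.   0.  73. -10.] 
shift [ -0.8 123.9  51.6] ry 0.003 down [-0.  0. -1.]
```

View pics/v1sc.png

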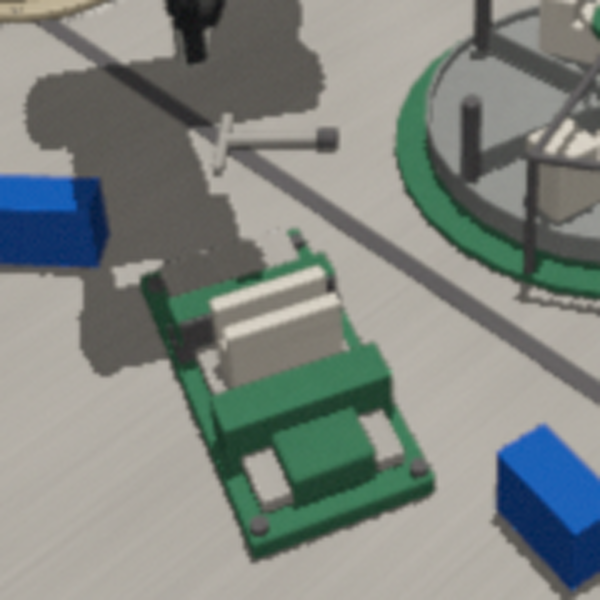

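View pics/v1tc.png

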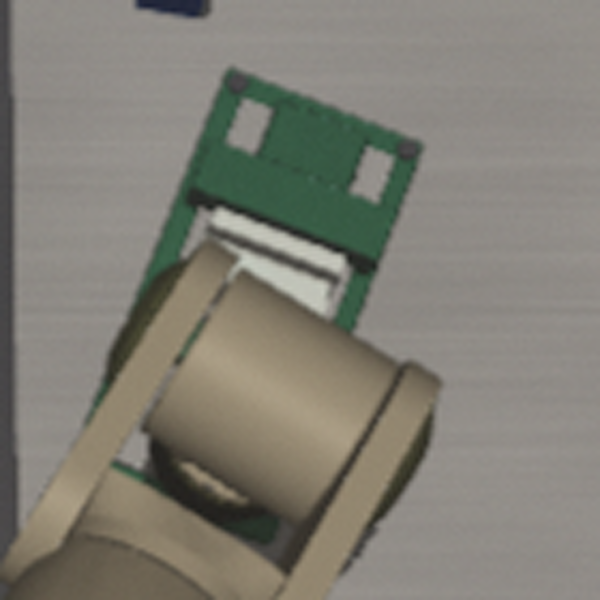

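Block placed slot up at v1sc (275,315), central between the jaws, with the slot parallel to them. Checking the shut fingertip offset before pushing.

```bash
python3 -c "
from h import *
d=load('v1scene');P=cloud(d)
p=np.array([.4557,-.1499,.170])
k=(np.hypot(P[...,0]-p[0],P[...,1]-p[1])<.035)&(P[...,2]>.1)
q=P[k];i=np.argsort(q[:,2])[:25];print(q[i].round(3)[::3])
th=np.radians(-22.4);s,t=.53,.035
go(s*np.cos(th)-t*np.sin(th),s*np.sin(th)+t*np.cos(th),.046,-22.4)
"
```

```text
[[ 0.457 -0.157  0.186]
 [ 0.46  -0.152  0.188]
 [ 0.459 -0.157  0.189]
 [ 0.463 -0.157  0.192]
 [ 0.451 -0.16   0.193]
 [ 0.469 -0.146  0.195]
 [ 0.469 -0.149  0.196]
 [ 0.47  -0.156  0.197]
 [ 0.458 -0.158  0.198]]
t 22.82 p [ 0.4557 -0.1499  0.17  ] yaw -22.2 F [-0.5 -0.7  0.4] w -0.0003 q [-32.  17.  90.   0.  73. -10.] 
shift [  0.2 123.9  51.6] ry 0.003 down [-0.  0. -1.]
```

{"method": "move_arm", "body": {
  "targets": [0,0,0,0,0.157,0,0,0,0,0,0.157,0,0,0,0,0,0.157,0,0,0,0,0,0.157,0,0,0,0,0,0.157,0]
}}

```text
time_s: 23.45
position: [0.4555, -0.1498, 0.1701]
tool_rot: [[-0.924, -0.0, 0.383], [-0.383, 0.0, -0.924], [0.0, -1.0, -0.0]]
ft_force: [-0.0, 0.8, 0.1]
grip_width: 0.0001
```

{"method": "move_arm", "body": {
  "targets": [0,0,0,0,0.157,0,0,0,0,0,0.157,0,0,0,0,0,0.157,0,0,0,0,0,0.157,0,0,0,0,0,0.157,0]
}}

```text
time_s: 24.08
position: [0.4554, -0.1498, 0.1701]
tool_rot: [[-0.924, -0.0, -0.382], [0.382, 0.0, -0.924], [0.0, -1.0, -0.0]]
ft_force: [0.4, -0.4, 0.2]
grip_width: -0.0
```

```bash
python3 -c "
from h import *
th=np.radians(-22.4);s,t=.537,.035
go(s*np.cos(th)-t*np.sin(th),s*np.sin(th)+t*np.cos(th),.026,-112.4)
"
```

```text
t 24.07 p [ 0.4554 -0.1498  0.1701] yaw -112.5 F [ 0.4 -0.4  0.2] w -0.0 q [-32.  17.  90.  -0.  73.  80.] 
shift [-58.9 144.1  -0. ] ry -0.001 down [-0.  0. -1.]
```

{"method": "move_arm", "body": {
  "targets": [-35,10,0,0,0,0,-24,30,0,0,0,0,0,40,0,0,0,0,0,35,0,0,0,0,0,17,0,0,0,0]
}}

```text
time_s: 24.7
position: [0.5094, -0.1717, 0.0361]
tool_rot: [[-0.926, -0.003, -0.378], [0.378, 0.002, -0.926], [0.003, -1.0, -0.0]]
ft_force: [-0.3, 1.5, 0.3]
grip_width: -0.0004
```

```bash
python3 -c "
from h import *
th=np.radians(-22.4);s,t=.537,.035
go(s*np.cos(th)-t*np.sin(th),s*np.sin(th)+t*np.cos(th),.026,-112.4)
snap('scene','s13.png');cv2.imwrite('pics/s13c.png',cv2.resize(cv2.imread('pics/s13.png')[220:400,180:360],(600,600),interpolation=2))
"
```

```text
t 24.7 p [ 0.5094 -0.1717  0.0361] yaw -112.2 F [-0.3  1.5  0.3] w -0.0004 q [-31.  32.  91.   0.  58.  81.] 
shift [-0.7 10.1  0.4] ry 0.004 down [-0.003  0.002 -1.   ]
```

View pics/s13c.png

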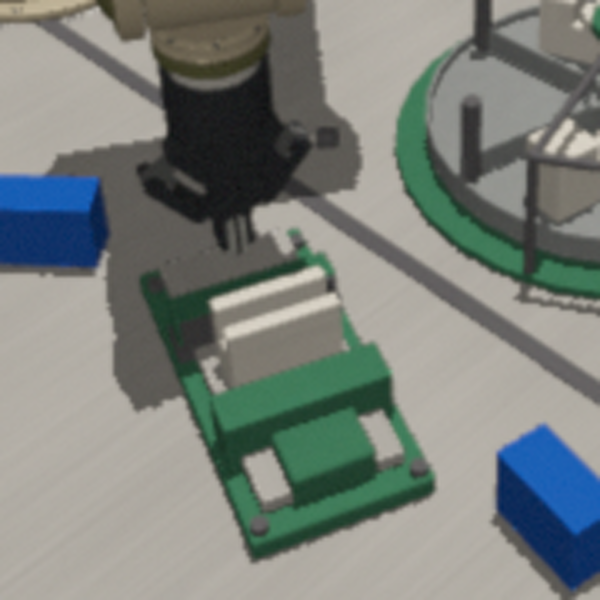

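{"method": "move_arm", "body": {
  "targets": [0,6,0,0,0,0,0,4,0,0,0,0,-8,0,0,0,0,0,-8,0,0,0,0,0,-5,0,0,0,0,0]
}}

```text
time_s: 25.38
position: [0.5301, -0.1803, 0.0285]
tool_rot: [[-0.926, 0.001, -0.378], [0.378, -0.001, -0.926], [-0.001, -1.0, 0.0]]
ft_force: [-0.6, 0.2, -0.7]
grip_width: 0.0004
```

{"method": "move_arm", "body": {
  "targets": [-4,0,0,0,0,0,-4,0,0,0,0,0,-4,0,0,0,0,0,-4,0,0,0,0,0,-4,0,0,0,0,0]
}}

```text
time_s: 26.0
position: [0.5477, -0.1874, 0.0281]
tool_rot: [[-0.926, -0.001, -0.378], [0.378, 0.0, -0.926], [0.001, -1.0, -0.0]]
ft_force: [-6.9, 1.3, 5.2]
grip_width: 0.0001
```

{"method": "move_arm", "body": {
  "targets": [-3,0,0,0,0,0,-2,0,0,0,0,0,-2,0,0,0,0,0,-2,0,0,0,0,0,0,0,0,0,0,0]
}}

```text
time_s: 26.62
position: [0.5559, -0.1908, 0.0282]
tool_rot: [[-0.926, -0.001, -0.378], [0.378, 0.0, -0.926], [0.001, -1.0, -0.0]]
ft_force: [-5.4, 1.2, 3.9]
grip_width: -0.0002
```

```bash
python3 -c "
from v import *
go(.5477,-.1874,.028)
vice('v2')"
```

```text
t 26.62 p [ 0.5559 -0.1908  0.0282] yaw -112.2 F [-5.4  1.2  3.9] w -0.0002 q [-30.  37.  83.  -0.  61.  82.] 
shift [ 8.8  0.2 -0. ] ry -0.0 down [-0.001  0.    -1.   ]
scene jaw 0.5985 0.6236 fixed 0.671 0.7082 T -0.0275 0.09
  block 339 0.6259 0.6712 -0.0059 0.0742 ((612.1290893554688, -214.96884155273438), (79.96466064453125, 45.16950225830078), 66.09088134765625)Traceback (most recent call last):
  File "<string>", line 4, in <module>
    vice('v2')
    ~~~~^^^^^^
  File "v.py", line 9, in vice
    print(n,'jaw',a.min().round(4) if a.size else 0,a.max().round(4) if a.size else 0,'fixed',b.min().round(4),b.max().round(4),'T',T[k].min().round(4),T[k].max().round(4))
                                                                                              ~~~~~^^
    return umr_minimum(a, axis, None, out, keepdims, initial, where)
ValueError: zero-size array to reduction operation minimum which has no identity
```

View pics/v2sc.png

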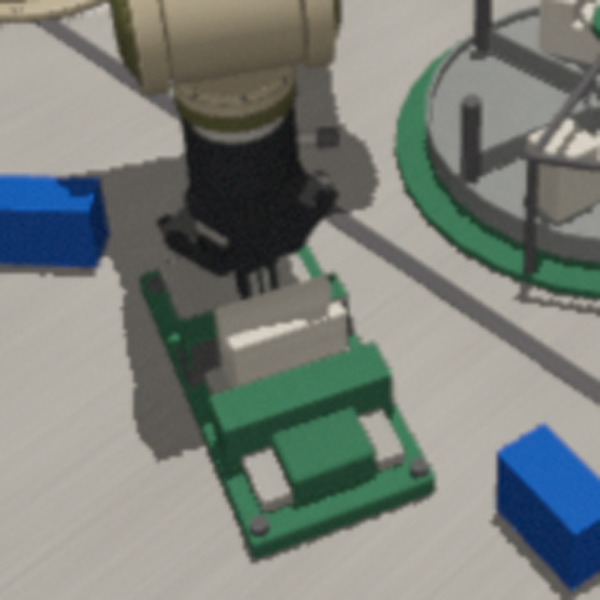

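Jaw and block are moving together, with about 5–7 mm to go. Continuing gently.

{"method": "move_arm", "body": {
  "targets": [-1,0,0,0,0,0,-1,0,0,0,0,0,-1,0,0,0,0,0,-1,0,0,0,0,0,0,0,0,0,0,0]
}}

```text
time_s: 27.35
position: [0.5594, -0.1922, 0.0282]
tool_rot: [[-0.926, -0.001, -0.378], [0.378, 0.0, -0.926], [0.001, -1.0, 0.0]]
ft_force: [-6.8, 0.9, 3.9]
grip_width: -0.0002
```

{"method": "move_arm", "body": {
  "targets": [-1,0,0,0,0,0,-1,0,0,0,0,0,-1,0,0,0,0,0,0,0,0,0,0,0,0,0,0,0,0,0]
}}

```text
time_s: 27.98
position: [0.5602, -0.1926, 0.0282]
tool_rot: [[-0.926, -0.006, -0.377], [0.377, 0.002, -0.926], [0.006, -1.0, 0.0]]
ft_force: [-15.1, 4.1, 11.0]
grip_width: 0.0001
```

{"method": "move_arm", "body": {
  "targets": [-0.7,0,0,0,0,0,-0.7,0,0,0,0,0,0,0,0,0,0,0,0,0,0,0,0,0,0,0,0,0,0,0]
}}

```text
time_s: 28.6
position: [0.5602, -0.1925, 0.0282]
tool_rot: [[-0.926, -0.009, -0.377], [0.377, 0.004, -0.926], [0.01, -1.0, 0.0]]
ft_force: [-22.3, 5.1, 14.4]
grip_width: 0.0001
```

The tool has stopped and the force is rising (22 N), so the jaw is seated. Back off along vice −x, then up and clear for a check.

{"method": "move_arm", "body": {
  "targets": [3,0,0,0,0,0,8,0,0,0,0,0,12,0,0,0,0,0,5,-20,0,0,0,0,0,-40,0,0,0,0]
}}

```text
time_s: 29.22
position: [0.5368, -0.1828, 0.0878]
tool_rot: [[-0.926, -0.003, -0.378], [0.378, 0.002, -0.926], [0.003, -1.0, -0.001]]
ft_force: [0.7, -0.5, 0.3]
grip_width: -0.0
```

{"method": "move_arm", "body": {
  "targets": [0,-50,0,0,0,0,20,-40,0,0,0,0,50,0,0,0,0,0,50,0,0,0,0,0,30,0,0,0,0,0]
}}

```text
time_s: 29.85
position: [0.397, -0.1257, 0.1783]
tool_rot: [[-0.926, 0.001, -0.378], [0.378, -0.0, -0.926], [-0.001, -1.0, 0.0]]
ft_force: [0.3, -0.3, 0.3]
grip_width: -0.0
```

```bash
python3 -c "
from v import *
go(.5,0,.2)
vice('v3')
posts('t13.png')"
```

```text
t 29.85 p [ 0.397  -0.1257  0.1783] yaw -112.2 F [ 0.3 -0.3  0.3] w -0.0 q [-34.  10.  98.   0.  72.  78.] 
shift [ -47.9  -21.7 -155.2] ry -0.0 down [ 0.001 -0.    -1.   ]
scene jaw 0.6046 0.6297 fixed 0.6722 0.7085 T -0.0276 0.0895
  block 392 0.6307 0.6745 -0.0062 0.0744 ((616.4368286132812, -217.13482666015625), (80.38459014892578, 43.69835662841797), 67.97200012207031)
top jaw 0.6016 0.6277 fixed 0.6725 0.706 T -0.0239 0.0957
  block 249 0.6311 0.6726 -0.0021 0.0775 ((616.965576171875, -213.439208984375), (79.54692077636719, 41.4888801574707), 67.29063415527344)
30 [287. 159.] -32.1
26 [216. 163.] 39.6
31 [312. 223.] -104.3
33 [195. 229.] 110.3
33 [255. 268.] -177.5
```

View pics/v3tc.png

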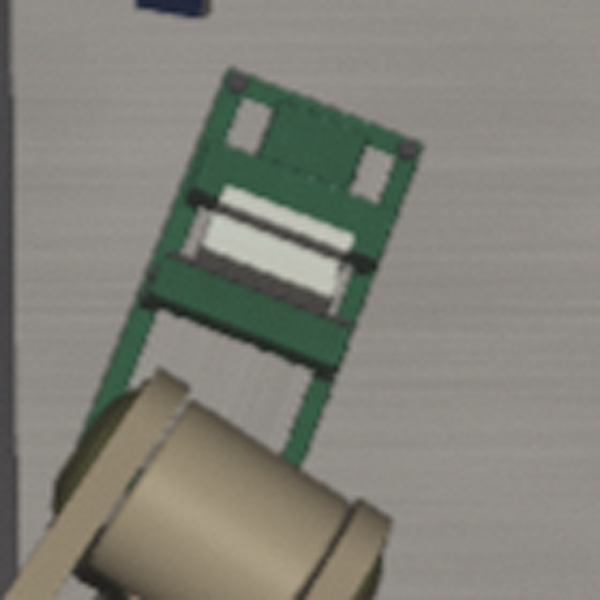

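View pics/v3scene.png

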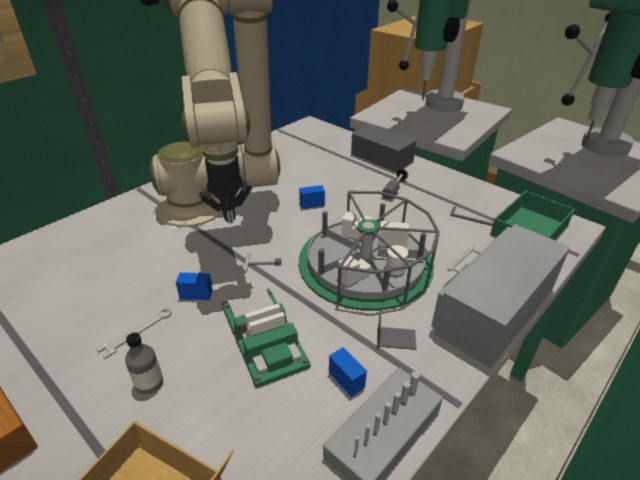

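View pics/t13.png

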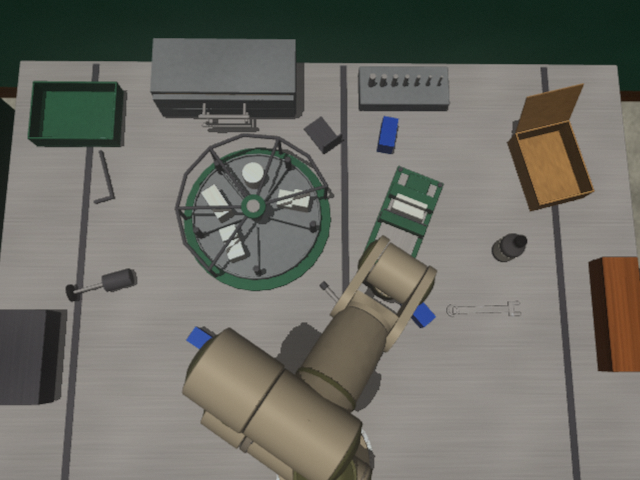

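All checks agree: the block sits against the fixed jaw and the sliding jaw is up against it. Posts and other parts are still standing, and the bystanders haven't moved. Handing in.

```bash
python3 -c "
from rig import env
print(env.close_job(), env.observe()['time_s'])"
```

```text
the job is handed in; nothing more can be done
the job is handed in; nothing more can be done
```

The job is handed in at about 30 s of the 72 s allowed; it reports no verdict. The slotted block stands in the vice, slot up and along the jaws, snug against the fixed jaw.

- **Carousel:** I turned it about 182° in three strokes, with the half-open fingers around a post. The block stopped at -143.4°, against an opening direction of about -143.6°.
- **Failed first grasp:** the fingers closed on top of the block with about 17 N. Both the pictures and the contact showed the fingertips standing about 20 mm above the reported TCP, not 8 mm ahead of it as described. As far as the pictures could tell, the block had not moved by more than a few millimetres.
- **Second grasp:** I went about 28 mm deeper. On the way down a finger knuckle touched the fixed hub with about 4–6 N, so I backed off 3 mm, and the grip then held.
- **Vice:** I set the block down, then pushed the jaw from behind until it stopped moving, with about 22 N on the tool.

**Last checks:**
- The block is within about 2 mm of central across the jaws and parallel to them within about 1°.
- The tool stopped where a 40 mm gap would put it. The depth pictures measured the gap as about 43–45 mm, which I put down to coarse pixel edges, so the snug fit rests mainly on the hard stop.
- The other four parts are still standing in the carousel. The things lying about look undisturbed, though in the last top view the arm hid part of that area.
- The robot was touching nothing when I handed in.

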